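# Stand hardness test blocks on edge in the slotted rack

### The job

Put the two hardness test blocks that lie flat on the worktop away in the slotted rack: each must stand on edge, right down in the slot whose tag above it has the block's own shape (round or hexagonal). A good way is to lay each one on the rack's front deck, its far edge a little over the slot, and tip it up by its overhanging edge with a fingertip. Leave the block already in the rack standing where it is, and do not disturb the two small black specimens beside the flat blocks.

Things in the scene. Friction and masses are not known exactly. Their poses are not given: they have to be found in the camera images.
- rack: fixed aluminium rack, front to the right of the robot. Origin on worktop, mid-width under slots' front wall; x level, from its open front to its rear wall. In mm: deck x -28..0, top z 50, free front (blocks may overhang); 3 slots at y -85, 0, 85, each x 0..16, 66 wide, floor z 32; rear wall x 16..36, top z 72; 19 wide dividers, x -2..16, top z 60. Tags over two reach z 101; the third is taken
- round_tag: fixed steel disc 36 mm across, 4 mm thick, tilted up towards the front, on the rear wall over the slot for the round block. Origin NOT on the tag: on the floor of that slot (32 mm above the worktop, 18 mm below the deck), in the middle of its 66 mm width, 2.5 mm behind its front wall. Axes as the rack's
- hex_tag: fixed steel hexagon 36 mm across flats, 4 mm thick, tilted up towards the front, on the rear wall over the slot for the hexagonal block. Origin NOT on the tag: on the floor of that slot (32 mm above the worktop, 18 mm below the deck), in the middle of its 66 mm width, 2.5 mm behind its front wall. Axes as the rack's
- round_block: loose round steel disc, 55 mm diameter, 11 mm thick, about 0.19 kg, lying flat on the worktop left of the rack or right of it. Origin at the centre of its underside, z is its axis
- hex_block: loose hexagonal steel block, 52 mm across flats, 60 mm across corners, 12 mm thick, about 0.21 kg, lying flat on the worktop on the other side. Origin at the centre of its underside, z is its axis; flats face its own x axis (+x and -x) and every 60 degrees from there, corners point along its y
- parked_block: a second round steel block, 55 mm diameter, 11 mm thick, already standing on edge in the slot that has no tag. Origin at the centre of one face (about mid-height, 27 mm above the slot floor), z along its level axis
- round_neighbour: loose black resin cylinder (mounted specimen), 30 mm diameter, 15 mm high, standing on the worktop 48 mm from the centre of the round block. Origin at the centre of its underside
- hex_neighbour: loose black resin cylinder (mounted specimen), 30 mm diameter, 18 mm high, standing on the worktop 48 mm from the centre of the hexagonal block, off the flat in that block's own +x direction. Origin at the centre of its underside
There are look-alikes about, which are no part of the job. What is shaped like the parked_block but pink or yellow is not meant.

How it is judged:
By the outcome, as a careful person would: the job done as asked, in the order asked, and still so for the second after the job is handed in, with the robot touching nothing.
It also fails if it takes over 72 s, if anything falls off the work surface, if the arm or the gripper's body presses on something with over 40 N, if the wrist force passes 120 N, or if a joint passes its speed limit or range.

### The arm

A 6-joint arm with a two-finger parallel gripper is mounted at the origin on a cart in front of the work surface, level with it; the furniture and walls round the work are solid. World frame = base frame: x ahead of the robot, y to its left, z up, the work surface at z = 0. Lengths are in mm, angles in rad, forces in N, time in s.
With the tool pointing down it reaches from about 300 to 775 mm from the base axis. Payload 14.6 kg.
Tool frame: the origin (TCP) lies at the very end of the fingers, on their centre line; the grasp point (between the pads) lies 19 mm behind it; x points along the fingers, y is the direction in which the jaws open and shut, and the axes are right-handed (so a half turn about x gives the same grasp; the last joint's range is limited). The gripper opens to 85 mm and grips with 20 to 120 N. Pads are 22 mm wide; open, the fingers measure 114 mm over their backs; the gripper's body (76 mm by 85 mm) begins 54 mm behind the grasp point. The pads swing forward as they close: fully open they stand 13 mm farther back than shut.
Start: joints at [1.254, 0.3, 1.521, -0, 1.321, -0.067], TCP at [135.963, 532.92, 231.281] pointing down, gripper open.
Joint ranges: [-3.03, 3.03], [-0.79, 2.21], [0.23, 2.52], [-1.04, 4.18], [0, 3.07], [-2.55, 2.55]. Speed limits (rad/s): [2.22, 2.22, 2.57, 3.14, 3.14, 3.14].

### API

Orientations are given as a 3x3 rotation matrix whose columns are the frame's x, y, z axes.
In Python, from rig import state, read_camera, get_calibration, close_job gives the robot as it stands. The module is installed in compiled form; this text tells all that it offers.
- The arm moves only by the shell command python3 -m inch 'ROWS' [OPENING] [FORCE]. ROWS is JSON, a list of rows, each a list of 6 numbers: the shift along the tool's x, y, z in cm, then the turn, a rotation vector about the tool's x, y, z in degrees. A call has 1 to 8 rows; each row is the pose to reach, as a shift and turn from the pose measured when the call began, along the tool's axes at that moment; what a row does not reach only later rows make up. A row lasts 1/10 s, in which the tool goes at most 50 mm and 8.59 degrees, less where a joint would pass 70% of its speed; a pose out of reach is approached as far as the arm can. A call with a gripper value outside its range is refused whole. OPENING is the finger opening in cm, from 0 to 8.54, set as the call begins (- or left out, the last holds). The fingers move at their own pace and stop on an object; FORCE is the grip in N (left out, the last holds). Time passes only in rows, so rows that repeat a pose let the fingers close. It gives the time, the measured TCP pose, the force and the opening at its end, in the units of the state.
- state(): the state, without advancing time (a new reading comes with each control period).
- read_camera(name): name is "scene" or "top" or "wrist"; returns (picture, depth): 400x640x3 uint8, red, green, blue; 400x640 float32, mm along the optical axis (not along the pixel's ray), 0 where there is no reading.
- get_calibration(name): a dict with "fx", "fy", "cx", "cy" (pixels), "k1" (the pictures are not rectified: a ray, as slopes to the right and down, at radius r is drawn at 1 + k1 r^2 times it, then the intrinsics apply), "rvec" (rotation vector, rad) and "tvec" (3), from world to camera coordinates, as OpenCV has them. Camera axes: x right, y down, z forward; pixel columns grow to the right and rows downward; lengths in mm; the calibration is good to about 2 mm. A picture is of the moment at which its call begins: read the wrist's pose just before it. get_calibration takes no time and is no camera call; for the wrist camera it gives the pose at the moment of the call.
- close_job(): hands the job in, once; it reports no verdict.
The state is a dict: "clock": time; "joint_pos": joint angles; "qd": joint speeds; "effort": joint torques, N m; "eef_pos": TCP position; "tool_rot": TCP orientation; "ft_force": force on the tool from outside, world axes, zero at the start; "moment": the same for the moment, N m; "finger_gap": opening from 0.0 (shut) to 1.0 (fully open).
Only numpy, scipy, OpenCV 4.12 (cv2) and the standard library are available. Lean on these libraries where they do the work, as an engineer would, in place of code of your own. Each camera call takes 0.05 s, during which the arm holds its last target.

## Working session

There is one attempt and no reset: what is moved stays moved. The work goes in short steps, Python scripts to look and compute and a shell command to move; the robot and the scene stay as the last step left them, time stands still between calls to the robot, and variables do not carry over. Pictures are saved under pics/ and viewed, and the job is handed in when it is done.

```bash
ls; mkdir -p pics; cat > h.py <<'E'
import numpy as np, cv2
from rig import *
def cal(n):
    c=get_calibration(n);R=cv2.Rodrigues(np.array(c['rvec'],float))[0];t=np.array(c['tvec'],float).ravel();return c,R,t
def grab(n,f=None):
    c=cal(n);p,d=read_camera(n);
    if f: cv2.imwrite('pics/'+f,p[:,:,::-1]); np.savez('pics/'+f+'.npz',p=p,d=d,R=c[1],t=c[2],k=[c[0][x] for x in('fx','fy','cx','cy','k1')])
    return p,d,c
def load(f):
    z=np.load('pics/'+f+'.npz');return z['p'],z['d'],(dict(zip(('fx','fy','cx','cy','k1'),z['k'])),z['R'],z['t'])
def ray(c,uv):
    k,R,t=c;uv=np.atleast_2d(np.array(uv,float))
    K=np.array([[k['fx'],0,k['cx']],[0,k['fy'],k['cy']],[0,0,1]])
    q=cv2.undistortPoints(uv[:,None],K,np.array([k['k1'],0,0,0.]))[:,0]
    return np.c_[q,np.ones(len(q))]
def onplane(c,uv,z):
    k,R,t=c;o=-R.T@t;d=ray(c,uv)@R
    return o+d*((z-o[2])/d[:,2])[:,None]
def atdepth(c,uv,dep):
    k,R,t=c
    return (ray(c,uv)*np.array(dep).reshape(-1,1)-t)@R
def cloud(c,d):
    v,u=np.mgrid[:400,:640];P=atdepth(c,np.c_[u.ravel(),v.ravel()],d.ravel()).reshape(400,640,3);P[d==0]=np.nan;return P
def proj(c,X):
    k,R,t=c;K=np.array([[k['fx'],0,k['cx']],[0,k['fy'],k['cy']],[0,0,1]])
    return cv2.projectPoints(np.array(X,float).reshape(-1,1,3),cv2.Rodrigues(R)[0],t,K,np.array([k['k1'],0,0,0.]))[0][:,0]
E
python3 - <<'E'
from h import *
grab('scene','s0.png');grab('top','t0.png')
print(state())
E
```

```text
pics
{'clock': 0.1, 'joint_pos': array([ 1.25441097e+00,  3.00410971e-01,  1.52150243e+00,  1.02665941e-05,
        1.32067989e+00, -6.65873840e-02]), 'qd': array([-0.00015923, -0.00252221, -0.00213874,  0.00133486, -0.00141779,
        0.00209053]), 'effort': array([ 1.83673146e-03, -5.44371915e+01, -3.62380314e+01,  9.99793741e-07,
        2.91414151e-03,  1.09301709e-04]), 'eef_pos': array([135.89660936, 532.74256935, 230.7875663 ]), 'tool_rot': array([[-3.20784592e-04,  2.47210513e-01,  9.68961743e-01],
       [-9.47875584e-04,  9.68961282e-01, -2.47210709e-01],
       [-9.99999499e-01, -9.97756564e-04, -7.65030410e-05]]), 'ft_force': array([-0.00173577,  0.57815796,  1.04002763]), 'moment': array([-0.01279889,  0.0039619 ,  0.03978176]), 'finger_gap': 0.9965499663585372}
```

View pics/s0.png

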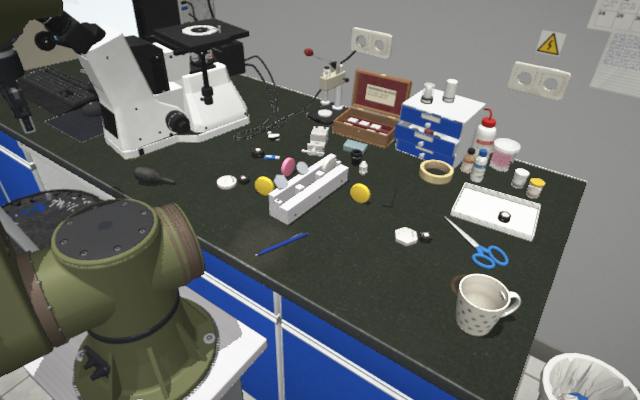

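View pics/t0.png

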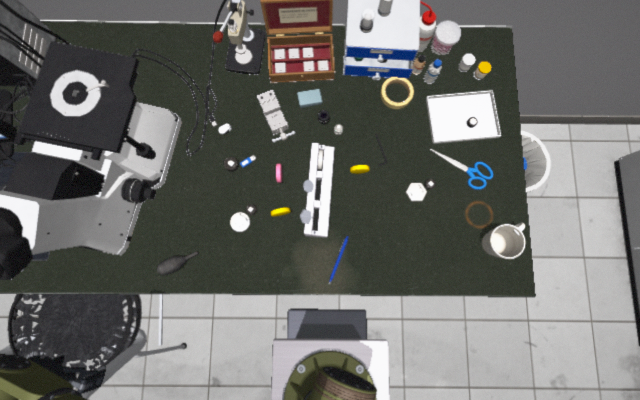

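The rack is at top-view (318,190). The round block is at (240,221) with its neighbour at (251,210), and the hex block is at (416,191) with its neighbour at (431,183). I'll zoom in and measure.

```bash
python3 - <<'E'
from h import *
p,d,c=load('t0.png')
cv2.imwrite('pics/t0z.png',cv2.resize(p[135:250,220:445,::-1],None,fx=3.5,fy=3.5,interpolation=cv2.INTER_CUBIC))
P=cloud(c,d)
print('cam',-c[1].T@c[2])
g=p.astype(int)
for n,(u,v),z in(('round',(240,221),11),('hex',(416,191),12)):
    w=np.zeros((400,640),np.uint8);w[v-16:v+17,u-16:u+17]=1
    m=((g.min(2)>120)*w).astype(np.uint8)
    cs,_=cv2.findContours(m,cv2.RETR_EXTERNAL,cv2.CHAIN_APPROX_NONE)
    k=max(cs,key=cv2.contourArea)[:,0]
    X=onplane(c,k,z);M=cv2.moments(k);ctr=onplane(c,[M['m10']/M['m00'],M['m01']/M['m00']],z)[0]
    r=np.linalg.norm(X-ctr,axis=1);print(n,ctr,np.ptp(X,0),r.min(),r.max(),np.nanmedian(P[v-3:v+4,u-3:u+4,2]))
for n,(u,v) in(('rn',(251,210)),('hn',(431,183))):
    print(n,onplane(c,[u,v],16),P[v,u])
np.set_printoptions(precision=0,suppress=True)
# rack: points in height band
A=P[140:240,300:340].reshape(-1,3)
s=A[(A[:,2]>40)&(A[:,2]<110)];print(s.min(0),s.max(0),cv2.minAreaRect(s[s[:,2]>62][:,:2].astype(np.float32)))
p,d,c=load('s0.png')
cv2.imwrite('pics/s0z.png',cv2.resize(p[140:260,220:440,::-1],None,fx=3.6,fy=3.6,interpolation=cv2.INTER_CUBIC))
E
```

```text
cam [ 329.14928477   24.5125064  1135.4458571 ]
round [475.90463736 263.02159359  11.        ] [55.39577706 55.55956735  0.        ] 26.69013888887882 29.6028970146509 11.041956643443555
hex [ 569.13421139 -250.68605474   12.        ] [51.33472026 59.14233339  0.        ] 25.25033348185654 30.214850791513957 12.629345684152899
rn [[509.28774932 230.47103336  16.        ]] [509.58451695 230.81033804  14.15577812]
hn [[ 594.27267997 -294.73392256   16.        ]] [ 593.26761622 -293.52368228   20.24373882]
[435.  -5.  40.] [695.  84. 102.] ((566.283203125, 54.11616897583008), (47.35986328125, 258.0405578613281), 84.94796752929688)
```

View pics/t0z.png

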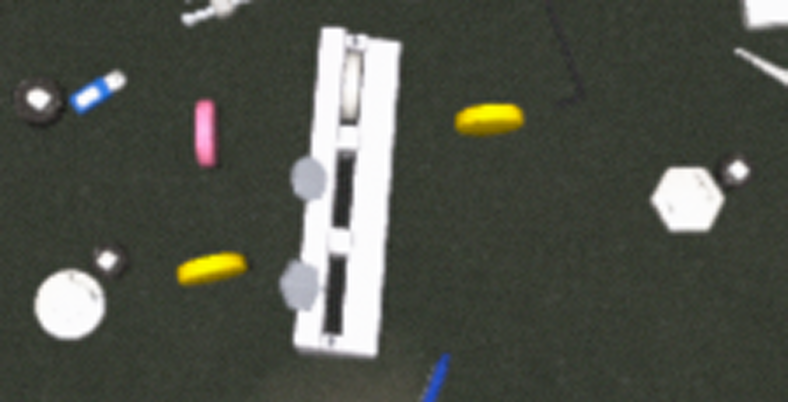

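View pics/s0z.png

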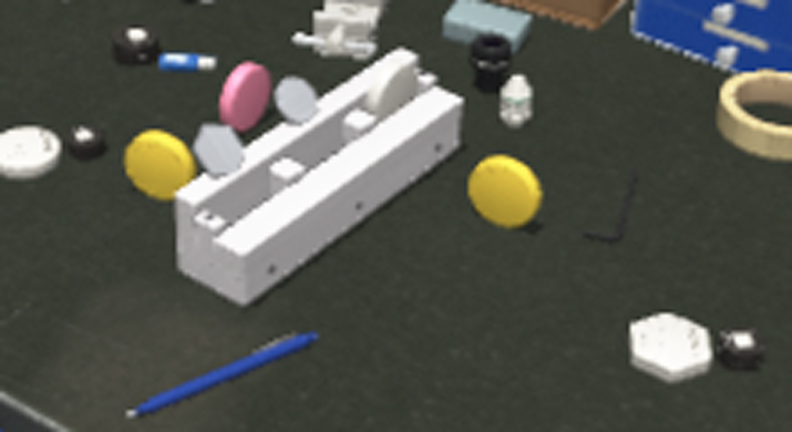

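The rack opens towards world -y, so rack x is about world +y and rack y is about -x. The parked block is in the far slot, the round tag over the middle slot and the hex tag over the near one. Next I fit the rack frame from the top view.

```bash
python3 - <<'E'
from h import *
np.set_printoptions(precision=1,suppress=True)
p,d,c=load('t0.png');P=cloud(c,d)
w=np.zeros((400,640),bool);w[138:242,296:340]=1
z=P[:,:,2]
for nm,lo,hi,zz in(('deck',44,56,50),('rear',66,78,72)):
    m=(w&(z>lo)&(z<hi)).astype(np.uint8)
    n,l,s,_=cv2.connectedComponentsWithStats(m);i=1+np.argmax(s[1:,4]);k=np.argwhere(l==i)[:,::-1]
    X=onplane(c,k,zz)[:,:2];r=cv2.minAreaRect(X.astype(np.float32));print(nm,s[i,4],r,np.median(z[l==i]));print(cv2.boxPoints(r))
# corner of deck by pixel (zoom px /3.5 + offset)
def zp(u,v):return u/3.5+220-.36,v/3.5+135-.36
print('deck right edge',onplane(c,[zp(400,42),zp(377,355)],50)); print('rear outer',onplane(c,[zp(322,28),zp(295,347)],72))
g=p.astype(int)
yl=((g[:,:,0]-g[:,:,2]>80)&(abs(g[:,:,0]-g[:,:,1])<70)).astype(np.uint8)
pk=((g[:,:,0]-g[:,:,1]>60)).astype(np.uint8)
for m in(yl,pk):
    n,l,s,q=cv2.connectedComponentsWithStats(m)
    for i in range(1,n):
        if s[i,4]>40 and 130<q[i][1]<245 and 200<q[i][0]<400: print(q[i],s[i,4],onplane(c,q[i],50),np.nanmax(z[l==i]))
# hex angle
v,u=191,416
ww=np.zeros((400,640),np.uint8);ww[v-16:v+17,u-12:u+17]=1
m=((g.min(2)>110)*ww).astype(np.uint8)
cs,_=cv2.findContours(m,0,1);k=max(cs,key=cv2.contourArea)[:,0]
X=onplane(c,k,12);ctr=X.mean(0)
M=cv2.moments(k);ctr=onplane(c,[M['m10']/M['m00'],M['m01']/M['m00']],12)[0]
a=np.arctan2(X[:,1]-ctr[1],X[:,0]-ctr[0]);r=np.hypot(X[:,1]-ctr[1],X[:,0]-ctr[0])
print('hex ctr',ctr,'corner phase deg',np.degrees(np.angle(np.sum((r-r.mean())*np.exp(6j*a))))/6)
E
```

```text
deck 888 ((564.5322875976562, 23.34376335144043), (43.512760162353516, 259.7476806640625), 86.68987274169922) 49.71959342021535
[[433.6   9.1]
 [692.9  -5.9]
 [695.4  37.6]
 [436.1  52.6]]
rear 553 ((566.4215087890625, 56.34488296508789), (20.099456787109375, 258.3025817871094), 86.11298370361328) 71.70500982767031
[[436.9  55.1]
 [694.6  37.6]
 [696.   57.6]
 [438.2  75.1]]
deck right edge [[691.8  -7.9  50. ]
 [432.4   9.6  50. ]]
rear outer [[695.7  56.2  72. ]
 [436.   73.7  72. ]]
[359.2 168.6] 141 [[626.9 -80.7  50. ]] 58.851287355206296
[280.1 211.1] 131 [[501.3 142.7  50. ]] 58.77830253163334
[278.  172.3] 88 [[613.6 151.7  50. ]] 58.88834754149484
hex ctr [ 569.  -250.9   12. ] corner phase deg -29.01313248368453
```

```bash
cat >> h.py <<'E'
from scipy.spatial.transform import Rotation as Ro
YAW=np.radians(-3.86); RX=np.array([-np.sin(YAW),np.cos(YAW),0]);RY=-np.array([np.cos(YAW),np.sin(YAW),0]);RO=np.array([564.2,28.8,0])
RR=np.c_[RX,RY,[0,0,1]]
def down(jaw):  # tool down with tool y at world angle jaw (deg)
    a=np.radians(jaw);y=np.array([np.cos(a),np.sin(a),0]);x=np.array([0,0,-1.]);return np.c_[x,y,np.cross(x,y)]
def horiz(el,s=1,az=None): # tool pointing along rack x, el degrees below level; jaw in vertical plane
    e=np.radians(el);x=np.cos(e)*RX-np.sin(e)*np.array([0,0,1]);z=-s*RY;y=np.cross(z,x);return np.c_[x,y,z]
def row(pos,R):
    s=state();T=s['tool_rot'];d=T.T@(np.array(pos)-s['eef_pos'])/10;r=np.degrees(Ro.from_matrix(T.T@R).as_rotvec())
    print('clock',s['clock'],'row',np.round(np.r_[d,r],2).tolist());return d,r
def rk(x,y,z): return RO+RR@np.array([x,y,z])
def st():
    s=state();T=s['tool_rot'];print('t%.2f'%s['clock'],'p',s['eef_pos'].round(1),'rack',(RR.T@(s['eef_pos']-RO)).round(1),'x',T[:,0].round(3),'y',T[:,1].round(3),'q',s['joint_pos'].round(2),'F',s['ft_force'].round(1),'gap',round(s['finger_gap']*85.4,1))
E
python3 -c "
from h import *
row([475.9,263,150],down(30))"
python3 -m inch '[[8,-17.8,39.6,0,0,0],[8,-17.8,39.6,15,0,0],[8,-17.8,39.6,30,0,0],[8,-17.8,39.6,46,0,0],[8,-17.8,39.6,46,0,0],[8,-17.8,39.6,46,0,0],[8,-17.8,39.6,46,0,0],[8,-17.8,39.6,46,0,0]]' 7.2 40
python3 -c "
from h import *
row([475.9,263,150],down(30));st()"
```

```text
clock 0.1 row [8.09, -17.72, 39.61, 45.69, 0.02, 0.06]
clock: 0.9
eef_pos: [444.8, 286.2, 158.0]
tool_rot: [[-0.001, 0.87, 0.493], [-0.001, 0.493, -0.87], [-1.0, -0.001, 0.001]]
ft_force: [0.3, 0.9, 0.1]
finger_gap: 0.842
clock 0.9 row [0.8, 1.56, 3.55, -0.44, 0.04, 0.06]
t0.90 p [444.8 286.2 158. ] rack [248.8 136.5 158. ] x [-0.001 -0.001 -1.   ] y [ 0.87   0.493 -0.001] q [ 0.5   0.33  1.66 -0.    1.15 -0.01] F [0.3 0.9 0.1] gap 71.9
```

```bash

python3 -m inch '[[0.8,1.56,3.55,0,0,0],[0.8,1.56,3.55,0,0,0],[0.8,1.56,3.55,0,0,0]]'
python3 - <<'E'
from h import *
st()
grab('wrist','w1.png');c=cal('wrist');print(-c[1].T@c[2],c[1][2])
E
```

```text
clock: 1.2
eef_pos: [475.9, 262.4, 149.5]
tool_rot: [[-0.002, 0.871, 0.492], [-0.001, 0.492, -0.871], [-1.0, -0.002, 0.0]]
ft_force: [0.0, -0.6, 0.1]
finger_gap: 0.844
t1.20 p [475.9 262.4 149.5] rack [227.1 103.8 149.5] x [-0.002 -0.001 -1.   ] y [ 0.871  0.492 -0.002] q [ 0.44  0.37  1.63 -0.    1.15 -0.08] F [ 0.  -0.6  0.1] gap 72.1
[440.17499412 325.54433671 292.05565039] [ 0.13714058 -0.24173267 -0.96060282]
```

View pics/w1.png

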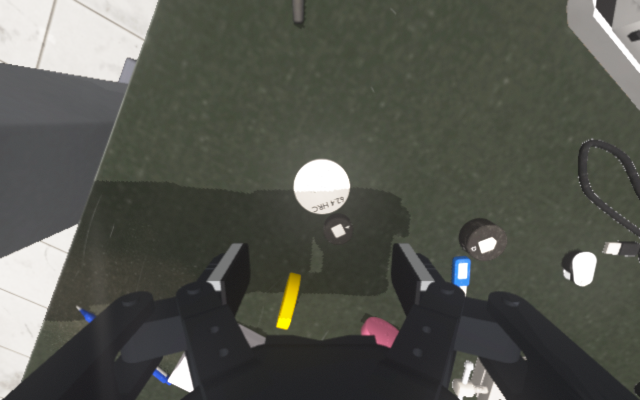

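The wrist view shows the round block at (322,186), its neighbour at (338,230), and the jaws straddling it at the bottom of the picture.

```bash
python3 - <<'E'
from h import *
np.set_printoptions(precision=1,suppress=True)
p,d,c=load('w1.png');P=cloud(c,d)
m=(p.min(2)>170).astype(np.uint8);m[:150]=0;m[222:]=0;m[:,:280]=0;m[:,360:]=0
cs,_=cv2.findContours(m,0,1);k=max(cs,key=cv2.contourArea)[:,0]
X=onplane(c,k,11);ce,r=cv2.minEnclosingCircle(X[:,:2].astype(np.float32));print(ce,r,np.ptp(X,0),(X.min(0)+X.max(0))/2)
print('depth z',np.nanmedian(P[180:192,315:330,2]))
print('neigh',onplane(c,[338,230],15),P[230,338])
row([475.9,263,-3],down(30))
E
```

```text
(475.1777038574219, 266.1792297363281) 27.651926040649414 [54.7 54.9  0. ] [475.1 266.1  11. ]
depth z 10.54043344249408
neigh [[511.6 236.1  15. ]] [511.8 235.9  14.3]
clock 1.25 row [15.28, 0.05, 0.02, -0.45, 0.03, 0.1]
```

```bash
python3 - <<'E'
from h import *
np.set_printoptions(precision=1,suppress=True)
p,d,c=load('s0.png')
g=p.min(2);P=cloud(c,d)
m=((g>140)).astype(np.uint8)
n,l,s,q=cv2.connectedComponentsWithStats(m)
for i in range(1,n):
    X=P[l==i]
    if 60<s[i,4]<600 and 200<q[i][0]<440 and 160<q[i][1]<250:
        k=cv2.findContours((l==i).astype(np.uint8),0,1)[0][0][:,0]
        Y=onplane(c,k,11.5);print(q[i],s[i,4],(Y.min(0)+Y.max(0))/2,np.ptp(Y,0),np.nanmedian(X[:,2]))
E
```

```text
[363.1 167. ] 82 [774.8 -13.9  11.5] [63.7 40.3  0. ] 27.671125924667816
[226.2 181.5] 215 [473.3 261.2  11.5] [61.6 60.6  0. ] 12.62633136721506
[405.7 235.6] 317 [ 567.1 -251.1   11.5] [61.1 58.8  0. ] 14.05507721155945
```

```bash

python3 -m inch '[[5,0.07,-0.2,0,0,0],[10,0.07,-0.2,0,0,0],[13.5,0.07,-0.2,0,0,0],[14.4,0.07,-0.2,0,0,0],[14.8,0.07,-0.2,0,0,0],[15.2,0.07,-0.2,0,0,0],[15.2,0.07,-0.2,0,0,0]]'
python3 -c "
from h import *
st();grab('wrist','w2.png')"
```

```text
clock: 1.95
eef_pos: [475.5, 265.6, -0.8]
tool_rot: [[0.001, 0.87, 0.493], [-0.0, 0.493, -0.87], [-1.0, 0.001, 0.001]]
ft_force: [-0.4, 0.1, 0.7]
finger_gap: 0.841
t1.95 p [475.5 265.6  -0.8] rack [230.3 104.4  -0.8] x [ 0.001 -0.    -1.   ] y [0.87  0.493 0.001] q [ 0.44  0.59  1.71 -0.    0.84 -0.07] F [-0.4  0.1  0.7] gap 71.8
```

View pics/w2.png

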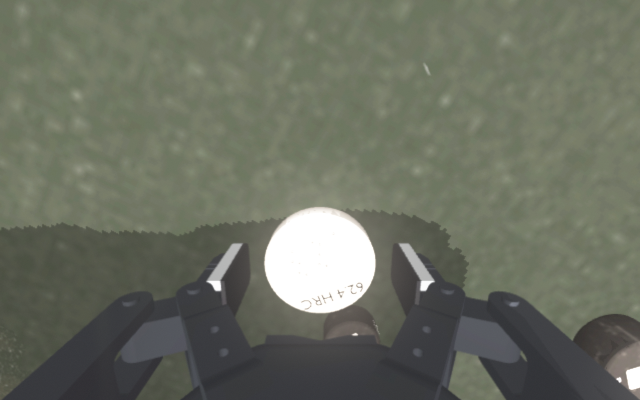

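The block is centred between the pads at (320,260). I lower about 2 mm more and close.

```bash

python3 -m inch '[[0.15,0,0,0,0,0],[0.2,0,0,0,0,0],[0.2,0,0,0,0,0],[0.2,0,0,0,0,0],[0.2,0,0,0,0,0],[0.2,0,0,0,0,0],[0.2,0,0,0,0,0],[0.2,0,0,0,0,0]]' 5 40
python3 -c "
from h import *
st()"
```

```text
clock: 2.8
eef_pos: [476.2, 265.8, -1.0]
tool_rot: [[0.003, 0.87, 0.493], [0.001, 0.493, -0.87], [-1.0, 0.002, 0.001]]
ft_force: [-5.1, -1.6, 14.9]
finger_gap: 0.621
t2.80 p [476.2 265.8  -1. ] rack [230.6 103.8  -1. ] x [ 0.003  0.001 -1.   ] y [0.87  0.493 0.002] q [ 0.44  0.59  1.71 -0.    0.84 -0.07] F [-5.1 -1.6 14.9] gap 53.1
```

```bash

python3 -m inch '[[-1,0,0,0,0,0],[-4,0,0,0,0,0],[-8,0,0,0,0,0],[-12,0,0,0,0,0],[-15,0,0,0,0,0],[-15,0,0,0,0,0]]'
python3 -c "
from h import *
st();grab('wrist','w3.png')
row(rk(-45,0,150),down(-3.86))"
```

```text
clock: 3.4
eef_pos: [477.3, 266.4, 154.0]
tool_rot: [[0.01, 0.87, 0.493], [0.004, 0.493, -0.87], [-1.0, 0.01, 0.001]]
ft_force: [0.7, -0.0, -2.4]
finger_gap: 0.619
t3.40 p [477.3 266.4 154. ] rack [231.3 102.7 154. ] x [ 0.01   0.004 -1.   ] y [0.87  0.493 0.01 ] q [ 0.44  0.36  1.63 -0.    1.14 -0.07] F [ 0.7 -0.  -2.4] gap 52.9
clock 3.45 row [0.11, -6.55, 28.72, 33.42, -0.05, -0.38]
```

View pics/w3.png

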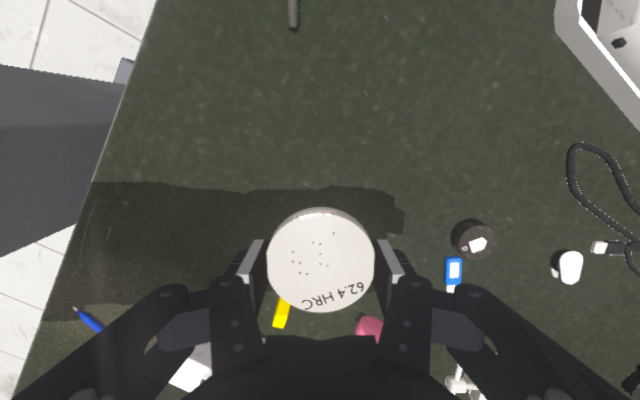

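Held. Next I carry it to the rack, turning the jaws along the slot.

```bash

python3 -m inch '[[0.1,-1,5,6,0,-0.4],[0.1,-2,10,13,0,-0.4],[0.1,-3.3,15,20,0,-0.4],[0.1,-4.5,20,27,0,-0.4],[0.1,-6.5,25,33.4,0,-0.4],[0.1,-6.5,28.7,33.4,0,-0.4],[0.1,-6.5,28.7,33.4,0,-0.4],[0.1,-6.5,28.7,33.4,0,-0.4]]'
python3 -c "
from h import *
st();grab('wrist','w4.png')
row(rk(-45,0,100),down(-3.86))"
```

```text
clock: 4.25
eef_pos: [560.9, -16.4, 148.6]
tool_rot: [[-0.003, 0.998, -0.069], [0.001, -0.069, -0.998], [-1.0, -0.003, -0.001]]
ft_force: [0.7, 0.7, -1.5]
finger_gap: 0.619
t4.25 p [560.9 -16.4 148.6] rack [-45.3   0.2 148.6] x [-0.003  0.001 -1.   ] y [ 0.998 -0.069 -0.003] q [-0.09  0.41  1.58  0.    1.16 -0.03] F [ 0.7  0.7 -1.5] gap 52.9
clock 4.3 row [4.89, 0.05, 0.06, 0.0, -0.06, 0.16]
```

View pics/w4.png

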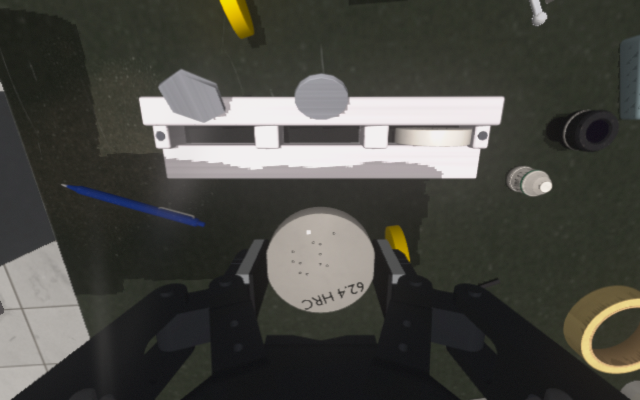

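The rack lies squarely in view, with dividers near (267,135) and (376,135), the deck's front edge on row 178, the round tag at (321,97) and the hex tag at (193,95). I now measure the rack with the wrist camera.

```bash
python3 - <<'E'
from h import *
np.set_printoptions(precision=1,suppress=True)
p,d,c=load('w4.png');g=p.min(2)
cv2.imwrite('pics/w4z.png',cv2.resize(p[80:190,130:510,::-1],None,fx=2.1,fy=2.1,interpolation=cv2.INTER_CUBIC))
def tor(X):return (X-RO)@RR
# deck front edge: last bright row per column
pts=[]
for u in range(175,470,10):
    col=g[150:200,u].astype(int);e=np.argmin(np.diff(col));pts.append((u,150+e+.5))
X=onplane(c,pts,50);R=tor(X);print('front edge rackx',np.polyfit(R[:,1],R[:,0],1),R[:,0])
pts=[]
for u in list(range(182,250,8))+list(range(288,355,8)):
    col=g[115:150,u].astype(int);df=np.diff(col);pts.append((u,115+np.argmin(df)+.5,115+np.argmax(df)+.5))
pts=np.array(pts)
A=tor(onplane(c,pts[:,:2],72));B=tor(onplane(c,pts[:,[0,2]],50));print('rear wall front(16)',A[:,0],np.polyfit(A[:,1],A[:,0],1));print('slot front(0)',B[:,0])
print(g[137,150:500])
P=cloud(c,d)
for v,u in((160,300),(110,260),(137,267),(137,376)):print(tor(P[v,u]))
E
```

```text
front edge rackx [  0.  -19.9] [ -7.4  -9.  -24.1 -24.1 -24.1 -24.1 -13.9 -24.1 -24.  -24.  -24.  -24.
 -24.  -24.  -24.  -14.8 -24.  -24.  -13.1 -10.6  -9.8 -24.  -10.6 -24.
 -11.4 -24.  -16.4 -24.  -24.  -24. ]
rear wall front(16) [19.5 19.5 19.6 19.6 19.6 19.6 19.6 19.6 19.6 19.6 19.6 19.6 19.6 19.6
 19.6 19.6 19.6 19.6] [-0.  19.6]
slot front(0) [3.2 3.2 3.2 3.2 3.2 3.2 3.2 3.2 3.2 3.2 3.2 3.2 3.2 3.2 3.2 3.2 3.2 3.2]
[ 62  61  61  77 159 213 169 119 106 104 105 106 105 107 115 194 228 222
 185 134 100  94  93  94  94  95  96  98  98  99  99 100 100 101 101  91
  80  77  77  77  79  82  81  81  81  79  79  79  77  78  76  77  76  75
  73  73  73  71  70  70  68  67  66  66  65  64  63  63  62  63  61  60
  60  61  61  62  60  61  60  59  60  59  60  59  58  59  60  60  59  60
  60  61  60  60  59  59  59  60  59  60  60  59  59  68 129 201 233 239
 240 240 240 240 240 240 240 240 240 240 240 240 240 240 240 240 240 240
 236 221 168 103  91  90  96  90  58  53  53  53  56  59  60  59  61  61
  61  61  61  59  60  60  60  59  59  59  60  60  59  59  59  59  58  59
  58  60  58  60  59  59  60  58  59  60  60  59  60  59  60  58  59  58
  59  60  58  59  59  59  59  60  61  58  60  59  59  59  58  59  60  59
  60  60  59  59  59  60  59  60  59  62  78  97 100 101 104 118 169 224
 238 240 240 240 240 240 240 240 240 240 240 240 240 240 240 240 240 240
 240 239 232 190  94  64  62  60  57  58  72  95 108 117 125 134 140 148
 153 158 162 166 170 175 179 184 188 192 195 198 203 204 208 211 213 215
 218 219 220 221 223 224 226 228 230 232 234 237 238 239 240 240 240 240
 239 240 240 239 237 235 234 233 233 232 232 231 230 229 229 227 227 226
 225 224 222 221 219 218 214 210 205 201 197 191 183 173 156 114 105 129
 185 219 230 222 123 104 105 102 101 103 103 105 130 211 183  94  59  55
  57  57  56  59  57  57  56  55]
[-9.4 17.6 50. ]
[29.6 44.1 71. ]
[ 9.9 42.  60. ]
[  9.8 -42.4  58.8]
```

View pics/w4z.png

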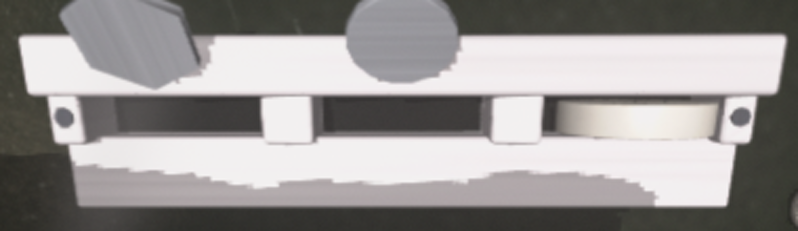

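```bash
python3 - <<'E'
from h import *
np.set_printoptions(precision=1,suppress=True)
p,d,c=load('w4.png');g=p.min(2)
def tor(X):return (X-RO)@RR
print(tor(onplane(c,[(254.3,137),(278.2,137),(366.2,137),(387.5,137)],60)))
m=(g>150).astype(np.uint8);m[:200]=0;m[:,:268]=0;m[:,374:]=0;m[330:]=0
n,l,s,q=cv2.connectedComponentsWithStats(m);i=1+np.argmax(s[1:,4]);print(s[i],q[i])
k=cv2.findContours((l==i).astype(np.uint8),0,1)[0][0][:,0]
P=cloud(c,d);print('z',np.nanmedian(P[l==i][:,2]))
zt=np.nanmedian(P[l==i][:,2]);X=tor(onplane(c,k,zt));print((X.min(0)+X.max(0))/2,np.ptp(X,0))
X2=X[(k[:,1]>262)];ce=np.linalg.lstsq(np.c_[2*X2[:,:2],np.ones(len(X2))],(X2[:,:2]**2).sum(1),rcond=None)[0];print('circ',ce,np.sqrt(ce[2]+ce[0]**2+ce[1]**2))
st()
E
```

```text
[[  9.9  51.8  60. ]
 [  9.9  33.3  60. ]
 [  9.9 -34.6  60. ]
 [  9.9 -51.   60. ]]
[ 268  214  105   97 7548] [319.5 260. ]
z 160.0097200833082
[-45.1   0.8 160. ] [52.8 51.8  0. ]
circ [  -45.8     1.3 -1548.3] 23.37696104158491
t4.30 p [560.8 -15.5 148.9] rack [-44.4   0.4 148.9] x [-0.  0. -1.] y [ 1.  -0.1 -0. ] q [-0.1  0.4  1.6  0.   1.2 -0. ] F [ 0.7  0.3 -2. ] gap 52.8
```

The wrist view puts the rack 3.3 mm further in +x than the top view. It agrees with the tool (held block centre against TCP within 1 mm), so I use the wrist values.

```bash
sed -i 's/RO=np.array(\[564.2,28.8,0\])/RO=np.array([564.4,32.1,0])/' h.py
python3 -c "
from h import *
row(rk(-21,0,56),down(-3.86))"
```

```text
clock 4.3 row [9.29, 0.06, -2.66, 0.0, -0.06, 0.16]
```

```bash

python3 -m inch '[[3,0.05,-0.9,0,0,0.1],[6,0.05,-1.8,0,0,0.1],[8,0.05,-2.6,0,0,0.1],[9.3,0.05,-2.66,0,0,0.1],[9.3,0.05,-2.66,0,0,0.1]]'
python3 -c "
from h import *
st();row(rk(-21,0,49.5),down(-3.86))"
```

```text
clock: 4.8
eef_pos: [561.8, 12.0, 54.3]
tool_rot: [[-0.004, 0.998, -0.066], [0.001, -0.066, -0.998], [-1.0, -0.004, -0.001]]
ft_force: [-0.6, -1.2, -0.7]
finger_gap: 0.618
t4.80 p [561.8  12.   54.3] rack [-20.2   1.2  54.3] x [-0.004  0.001 -1.   ] y [ 0.998 -0.066 -0.004] q [-0.04  0.53  1.64  0.    0.97  0.02] F [-0.6 -1.2 -0.7] gap 52.8
clock 4.8 row [0.48, 0.13, 0.08, 0.1, -0.05, 0.23]
```

```bash

python3 -m inch '[[0.25,0.12,0.06,0,0,0.2],[0.4,0.12,0.06,0,0,0.2],[0.5,0.12,0.06,0,0,0.2],[0.55,0.12,0.06,0,0,0.2]]'
python3 -c "
from h import *
st()"
```

```text
clock: 5.2
eef_pos: [563.1, 11.2, 49.2]
tool_rot: [[0.0, 0.998, -0.066], [0.001, -0.066, -0.998], [-1.0, 0.0, -0.001]]
ft_force: [-0.1, -0.5, -2.4]
finger_gap: 0.621
t5.20 p [563.1  11.2  49.2] rack [-21.   -0.1  49.2] x [ 0.     0.001 -1.   ] y [ 0.998 -0.066  0.   ] q [-0.05  0.54  1.64  0.    0.96  0.02] F [-0.1 -0.5 -2.4] gap 53.0
```

No contact yet, so I go a bit lower.

```bash

python3 -m inch '[[0.1,0,0,0,0,0],[0.2,0,0,0,0,0]]'
python3 -c "
from h import *
st()"
```

```text
clock: 5.4
eef_pos: [563.3, 11.2, 48.9]
tool_rot: [[0.001, 0.998, -0.066], [0.001, -0.066, -0.998], [-1.0, 0.001, -0.001]]
ft_force: [-15.8, 0.6, 28.8]
finger_gap: 0.618
t5.40 p [563.3  11.2  48.9] rack [-21.   -0.3  48.9] x [ 0.001  0.001 -1.   ] y [ 0.998 -0.066  0.001] q [-0.05  0.54  1.64  0.    0.96  0.02] F [-15.8   0.6  28.8] gap 52.8
```

```bash

python3 -m inch '[[-0.1,0,0,0,0,0],[-0.1,0,0,0,0,0],[-0.1,0,0,0,0,0],[-0.1,0,0,0,0,0],[-0.1,0,0,0,0,0]]' 7
python3 -m inch '[[-3,0,0,0,0,0],[-6,0,0,0,0,0],[-10,0,0,0,0,0],[-10,0,2.5,0,0,0],[-10,0,2.5,0,0,0]]'
python3 -c "
from h import *
st();grab('wrist','w5.png');grab('scene','s5.png')
p=cv2.imread('pics/s5.png');cv2.imwrite('pics/s5z.png',cv2.resize(p[130:270,200:450],None,fx=3,fy=3))"
```

```text
clock: 5.9
eef_pos: [563.2, 11.2, 49.8]
tool_rot: [[0.001, 0.998, -0.066], [0.001, -0.066, -0.998], [-1.0, 0.0, -0.001]]
ft_force: [-0.7, -0.2, -0.3]
finger_gap: 0.821
clock: 6.4
eef_pos: [561.8, -15.6, 150.7]
tool_rot: [[0.002, 0.998, -0.067], [0.0, -0.067, -0.998], [-1.0, 0.002, -0.001]]
ft_force: [0.3, 0.3, 0.4]
finger_gap: 0.817
t6.40 p [561.8 -15.6 150.7] rack [-47.7  -0.6 150.7] x [ 0.002  0.    -1.   ] y [ 0.998 -0.067  0.002] q [-0.09  0.4   1.58  0.    1.16 -0.03] F [0.3 0.3 0.4] gap 69.8
```

View pics/w5.png

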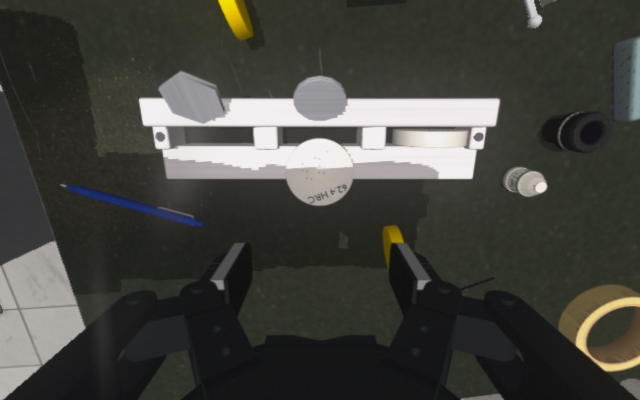

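View pics/s5z.png

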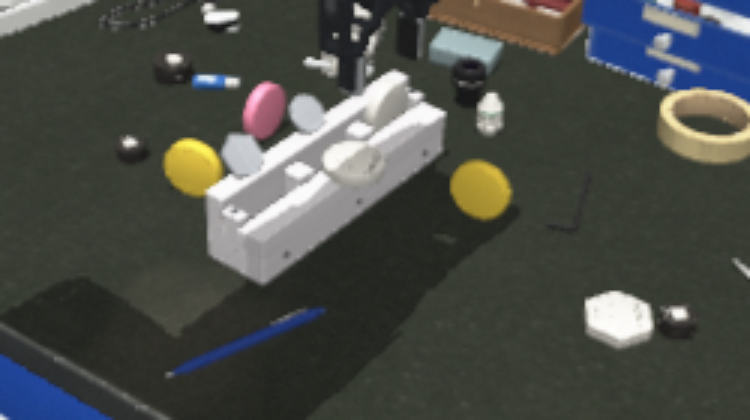

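The block lies on the deck at (320,172), centred between the dividers, with its far edge a little over the slot. Now I back off to the front and swing the tool towards level, with the jaws upright.

```bash
python3 -c "
from h import *
row(rk(-150,0,250),horiz(20))"
```

```text
clock 6.5 row [-10.07, -0.01, 10.36, -77.6, 54.27, 54.3]
```

```bash

python3 -m inch '[[-3,0,3,0,0,0],[-6,0,6,-5.7,4,4],[-10,0,10.4,-11.4,8,8],[-10,0,10.4,-17,12,12],[-10,0,10.4,-22.8,16,16],[-10,0,10.4,-28.5,20,20],[-10,0,10.4,-34,24,24],[-10,0,10.4,-39.9,28,28]]' 3
python3 -c "
from h import *
st();row(rk(-150,0,250),horiz(20))"
```

```text
clock: 7.3
eef_pos: [554.4, -117.4, 249.0]
tool_rot: [[0.295, 0.693, 0.657], [0.557, 0.434, -0.708], [-0.776, 0.575, -0.258]]
ft_force: [0.2, 0.9, 0.0]
finger_gap: 0.353
t7.30 p [ 554.4 -117.4  249. ] rack [-149.9   -0.   249. ] x [ 0.295  0.557 -0.776] y [0.693 0.434 0.575] q [-0.55  0.32  1.58  0.7   1.35 -1.41] F [0.2 0.9 0. ] gap 30.1
clock 7.3 row [-0.08, 0.05, -0.02, -37.47, 26.19, 26.06]
```

```bash

python3 -m inch '[[0,0,0,-5.7,4,4],[0,0,0,-11.4,8,8],[0,0,0,-17,12,12],[0,0,0,-22.8,16,16],[0,0,0,-28.5,20,20],[0,0,0,-34,24,24],[0,0,0,-37.5,26.2,26],[0,0,0,-37.5,26.2,26]]'
python3 -c "
from h import *
st();grab('top','t6.png');row(rk(-65,0,60),horiz(20))"
```

```text
clock: 8.1
eef_pos: [554.6, -116.9, 247.2]
tool_rot: [[0.06, 0.025, 0.998], [0.938, 0.34, -0.065], [-0.341, 0.94, -0.003]]
ft_force: [0.3, -0.4, 0.0]
finger_gap: 0.355
t8.10 p [ 554.6 -116.9  247.2] rack [-149.4   -0.3  247.2] x [ 0.06   0.938 -0.341] y [0.025 0.34  0.94 ] q [-0.63  0.64  1.37  0.99  1.88 -2.21] F [ 0.3 -0.4  0. ] gap 30.3
clock 8.15 row [14.36, -14.75, 0.04, -0.17, -0.07, 0.04]
```

View pics/t6.png

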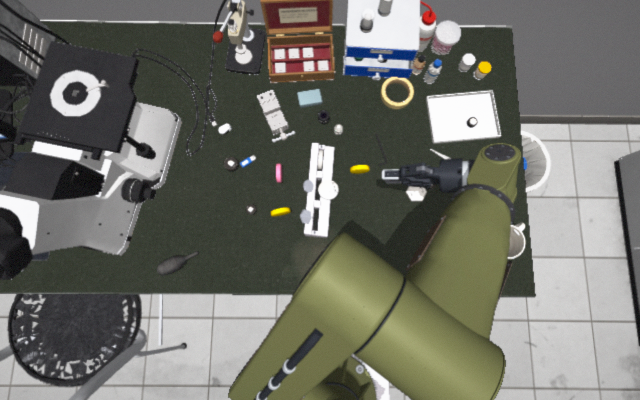

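```bash

python3 -m inch '[[4.8,-5,0,0,0,0],[9.6,-10,0,0,0,0],[12,-13,0,0,0,0],[14.4,-14.7,0,0,0,0],[14.4,-14.7,0,0,0,0],[14.4,-14.7,0,0,0,0]]'
python3 -c "
from h import *
st();grab('wrist','w7.png');grab('scene','s7.png');row(rk(-37,0,54),horiz(20))
p=cv2.imread('pics/s7.png');cv2.imwrite('pics/s7z.png',cv2.resize(p[130:270,200:450],None,fx=3,fy=3))"
```

```text
clock: 8.75
eef_pos: [559.6, -31.7, 60.3]
tool_rot: [[0.061, 0.028, 0.998], [0.937, 0.342, -0.067], [-0.343, 0.939, -0.005]]
ft_force: [0.4, -0.6, 0.7]
finger_gap: 0.349
t8.75 p [559.6 -31.7  60.3] rack [-64.    0.5  60.3] x [ 0.061  0.937 -0.343] y [0.028 0.342 0.939] q [-0.51  0.87  1.51  1.01  1.6  -2.46] F [ 0.4 -0.6  0.7] gap 29.8
clock 8.85 row [2.95, 0.2, -0.06, -0.06, 0.02, 0.14]
```

View pics/w7.png

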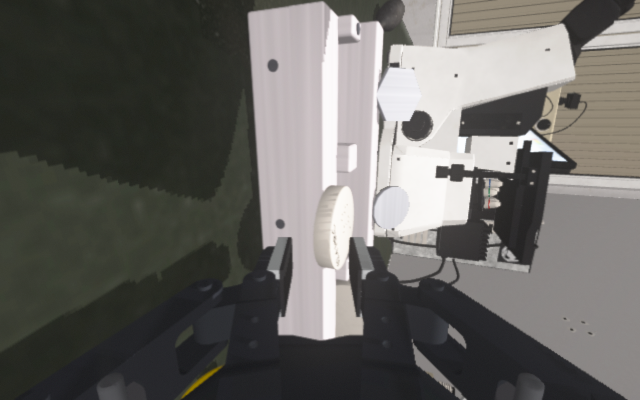

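View pics/s7z.png

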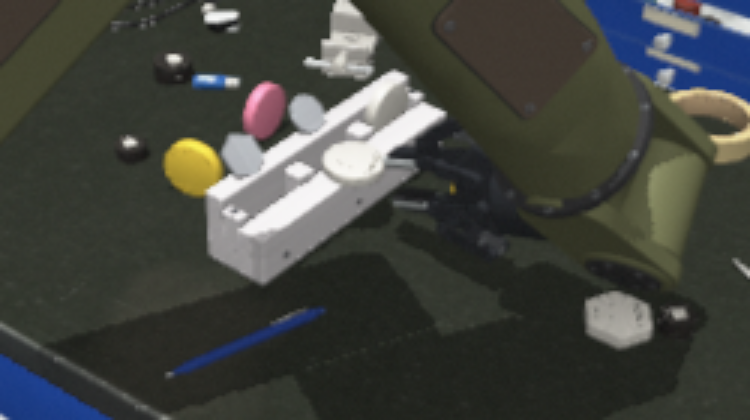

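```bash
python3 - <<'E'
from h import *
np.set_printoptions(precision=0,suppress=True)
p,d,c=load('s7.png');P=cloud(c,d)
m=(P[:,:,1]<-60)&(P[:,:,1]>-420)&(P[:,:,0]>400)&(P[:,:,0]<750)&(P[:,:,2]>25)
q=P[m];print(len(q))
g=p.astype(int)
ol=m&(g[:,:,0]-g[:,:,2]>15)
q=P[ol];i=np.argsort(q[:,2])[:400:40];print(q[i])
row(rk(-70,0,62),horiz(30));row(rk(-38,0,54),horiz(30))
E
```

```text
4569
[[ 565.  -89.   67.]
 [ 498. -306.  134.]
 [ 491. -303.  140.]
 [ 517. -300.  143.]
 [ 494. -298.  149.]
 [ 504. -290.  153.]
 [ 490. -296.  156.]
 [ 513. -292.  159.]
 [ 507. -278.  161.]
 [ 517. -285.  163.]]
clock 8.85 row [-0.42, -0.19, -0.05, -0.06, 0.01, -9.86]
clock 8.85 row [2.86, 0.16, -0.05, -0.06, 0.01, -9.86]
```

```bash

python3 -m inch '[[-0.4,-0.2,0,0,0,-5],[-0.4,-0.2,0,0,0,-9.9],[1,-0.05,0,0,0,-9.9],[2,0.05,0,0,0,-9.9],[2.86,0.16,0,0,0,-9.9],[2.86,0.16,0,0,0,-9.9]]'
python3 -c "
from h import *
st();grab('wrist','w8.png')"
```

```text
clock: 9.45
eef_pos: [562.0, -4.5, 53.4]
tool_rot: [[0.057, 0.036, 0.998], [0.865, 0.498, -0.067], [-0.499, 0.867, -0.003]]
ft_force: [-0.4, 0.3, 0.0]
finger_gap: 0.352
t9.45 p [562.   -4.5  53.4] rack [-36.7  -0.   53.4] x [ 0.057  0.865 -0.499] y [0.036 0.498 0.867] q [-0.44  0.79  1.57  0.95  1.44 -2.41] F [-0.4  0.3  0. ] gap 30.0
```

View pics/w8.png

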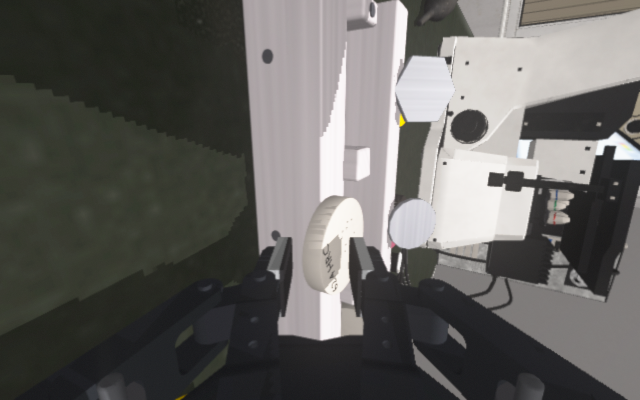

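The block's front edge is between the jaws, around (330,260). I close to a loose 20 mm cage and work out a tipping arc about the slot lip.

```bash

python3 -m inch '[[0,0,0,0,0,0],[0,0,0,0,0,0],[0,0,0,0,0,0]]' 2 20
python3 -c "
from h import *
st()
for th in (20,30,38,46,54,62,70,76):
    t=np.radians(th);e=max(th,30);row(rk(-40*np.cos(t)+10*np.sin(t),0,50+40*np.sin(t)+10*np.cos(t)),horiz(e))"
```

```text
clock: 9.8
eef_pos: [562.1, -5.5, 53.4]
tool_rot: [[0.058, 0.036, 0.998], [0.865, 0.498, -0.068], [-0.499, 0.866, -0.002]]
ft_force: [0.5, -0.2, -0.1]
finger_gap: 0.232
t9.80 p [562.1  -5.5  53.4] rack [-37.7  -0.3  53.4] x [ 0.058  0.865 -0.499] y [0.036 0.498 0.866] q [-0.44  0.79  1.57  0.95  1.44 -2.41] F [ 0.5 -0.2 -0.1] gap 19.8
clock 9.8 row [-0.68, 1.88, -0.03, -0.12, -0.05, -0.05]
clock 9.8 row [-0.56, 2.59, -0.03, -0.12, -0.05, -0.05]
clock 9.8 row [-0.39, 3.13, -0.04, -0.12, -0.05, -8.05]
clock 9.8 row [-0.13, 3.65, -0.04, -0.12, -0.06, -16.05]
clock 9.8 row [0.19, 4.13, -0.04, -0.11, -0.07, -24.05]
clock 9.8 row [0.58, 4.55, -0.04, -0.11, -0.08, -32.05]
clock 9.8 row [1.02, 4.92, -0.04, -0.1, -0.09, -40.05]
clock 9.8 row [1.38, 5.16, -0.04, -0.1, -0.09, -46.05]
```

```bash

python3 -m inch '[[-0.3,0.6,0,0,0,0],[-0.6,1.2,0,0,0,0],[-0.7,1.9,0,0,0,0],[-0.56,2.6,0,0,0,0],[-0.4,3.13,0,0,0,-8],[-0.4,3.13,0,0,0,-8]]'
python3 -c "
from h import *
st();grab('wrist','w9.png')
for th in (46,54,62,70,76):
    t=np.radians(th);e=max(th,30);row(rk(-40*np.cos(t)+10*np.sin(t),0,50+40*np.sin(t)+10*np.cos(t)),horiz(e))"
```

```text
clock: 10.4
eef_pos: [564.0, 7.7, 85.1]
tool_rot: [[0.053, 0.039, 0.998], [0.784, 0.617, -0.066], [-0.618, 0.786, 0.002]]
ft_force: [0.3, -0.0, 0.1]
finger_gap: 0.235
t10.40 p [564.    7.7  85.1] rack [-24.4  -1.2  85.1] x [ 0.053  0.784 -0.618] y [0.039 0.617 0.786] q [-0.39  0.67  1.6   0.87  1.36 -2.3 ] F [ 0.3 -0.   0.1] gap 20.1
clock 10.45 row [0.23, 0.36, -0.07, 0.08, -0.03, -8.08]
clock 10.45 row [0.48, 0.87, -0.07, 0.08, -0.02, -16.08]
clock 10.45 row [0.8, 1.35, -0.07, 0.09, -0.01, -24.08]
clock 10.45 row [1.19, 1.78, -0.07, 0.09, -0.01, -32.08]
clock 10.45 row [1.52, 2.06, -0.07, 0.09, -0.0, -38.08]
```

View pics/w9.png

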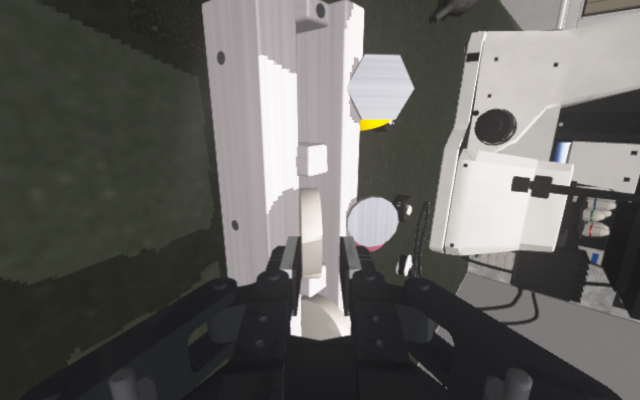

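The block has tipped with the cage. It is edge-on between the pads at (312,230), and the parked block at (325,318) is undisturbed.

```bash

python3 -m inch '[[0.23,0.36,-0.05,0,0,-8],[0.48,0.87,-0.07,0,0,-16],[0.8,1.35,-0.07,0,0,-24],[1.2,1.78,-0.07,0,0,-32],[1.5,2.06,-0.07,0,0,-38],[1.5,2.06,-0.07,0,0,-38]]'
python3 -c "
from h import *
st();grab('wrist','w10.png');grab('scene','s10.png')
p=cv2.imread('pics/s10.png');cv2.imwrite('pics/s10z.png',cv2.resize(p[130:270,200:450],None,fx=3,fy=3))"
```

```text
clock: 11.05
eef_pos: [564.1, 34.0, 91.5]
tool_rot: [[0.015, 0.061, 0.998], [0.242, 0.968, -0.063], [-0.97, 0.243, -0.0]]
ft_force: [-0.5, 0.1, 0.5]
finger_gap: 0.234
t11.05 p [564.1  34.   91.5] rack [ 1.8  0.4 91.5] x [ 0.015  0.242 -0.97 ] y [0.061 0.968 0.243] q [-0.11  0.49  1.63  0.28  1.06 -1.76] F [-0.5  0.1  0.5] gap 20.0
```

View pics/w10.png

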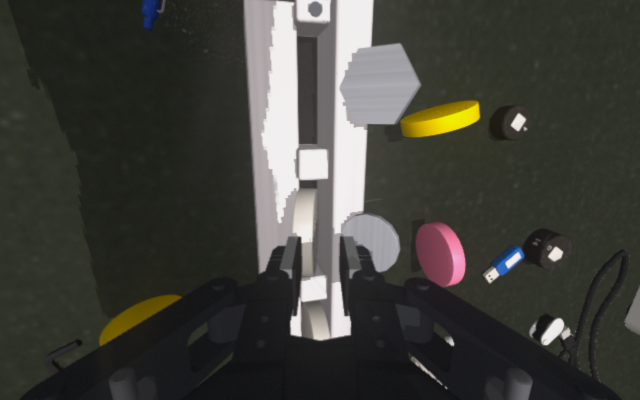

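View pics/s10z.png

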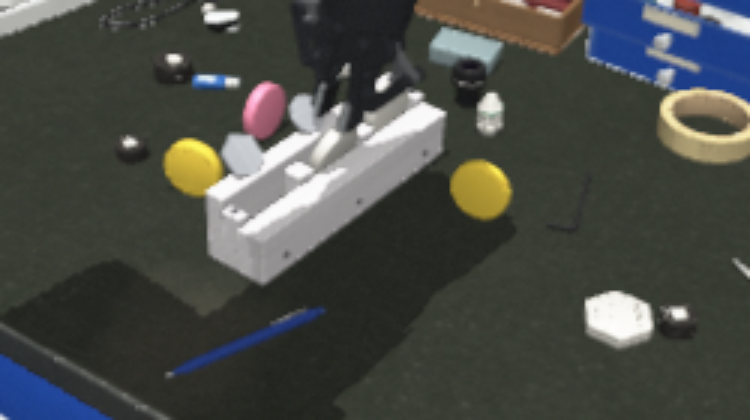

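The block's rim shows at (303,215), between the divider at (313,162) and the pads. I check its height and lean by depth.

```bash
python3 - <<'E'
from h import *
np.set_printoptions(precision=1,suppress=True)
p,d,c=load('w10.png');P=cloud(c,d)
def tor(X):return (X-RO)@RR
for v in(192,200,210,220,228,236,300,312,322,330,336):
    print(v,[tuple(tor(P[v,u]).round(0)) for u in range(294,332,6)])
cv2.imwrite('pics/w10z.png',cv2.resize(p[140:350,230:430,::-1],None,fx=2.8,fy=2.8,interpolation=cv2.INTER_CUBIC))
E
```

```text
192 [(np.float64(-4.0), np.float64(24.0), np.float64(50.0)), (np.float64(-3.0), np.float64(28.0), np.float64(63.0)), (np.float64(1.0), np.float64(28.0), np.float64(64.0)), (np.float64(4.0), np.float64(27.0), np.float64(65.0)), (np.float64(16.0), np.float64(19.0), np.float64(33.0)), (np.float64(16.0), np.float64(23.0), np.float64(51.0)), (np.float64(15.0), np.float64(27.0), np.float64(66.0))]
200 [(np.float64(-4.0), np.float64(19.0), np.float64(49.0)), (np.float64(-4.0), np.float64(25.0), np.float64(71.0)), (np.float64(-1.0), np.float64(25.0), np.float64(72.0)), (np.float64(3.0), np.float64(25.0), np.float64(72.0)), (np.float64(14.0), np.float64(15.0), np.float64(40.0)), (np.float64(16.0), np.float64(18.0), np.float64(50.0)), (np.float64(16.0), np.float64(22.0), np.float64(65.0))]
210 [(np.float64(-8.0), np.float64(20.0), np.float64(75.0)), (np.float64(-5.0), np.float64(20.0), np.float64(76.0)), (np.float64(-2.0), np.float64(21.0), np.float64(79.0)), (np.float64(1.0), np.float64(21.0), np.float64(78.0)), (np.float64(14.0), np.float64(7.0), np.float64(39.0)), (np.float64(16.0), np.floa
[... 2579 characters left out ...]
.float64(50.0)), (np.float64(2.0), np.float64(-79.0), np.float64(53.0)), (np.float64(2.0), np.float64(-63.0), np.float64(73.0)), (np.float64(6.0), np.float64(-63.0), np.float64(75.0)), (np.float64(10.0), np.float64(-64.0), np.float64(75.0)), (np.float64(15.0), np.float64(-68.0), np.float64(70.0))]
336 [(np.float64(-22.0), np.float64(10.0), np.float64(160.0)), (np.float64(-20.0), np.float64(11.0), np.float64(160.0)), (np.float64(2.0), np.float64(-85.0), np.float64(53.0)), (np.float64(2.0), np.float64(-67.0), np.float64(74.0)), (np.float64(5.0), np.float64(-64.0), np.float64(78.0)), (np.float64(9.0), np.float64(-65.0), np.float64(78.0)), (np.float64(13.0), np.float64(-65.0), np.float64(79.0))]
```

View pics/w10z.png

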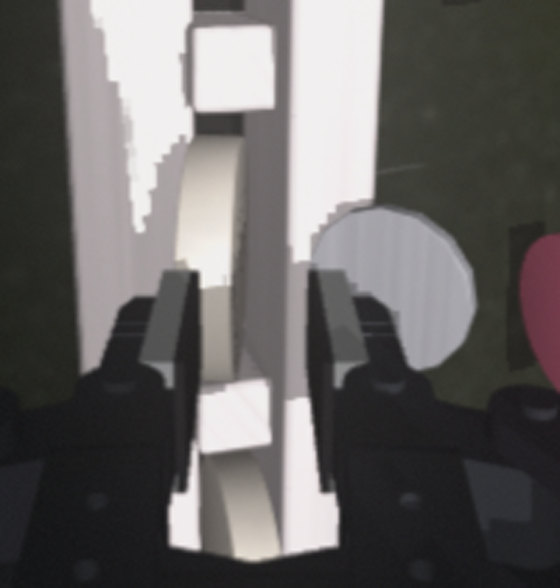

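The block is fully down (rim top about z 87) but leans forward about 15°, and the pads are just above it. I go round to the front with the fingers shut to nudge it upright.

```bash

python3 -m inch '[[-1.2,0.3,0,0,0,0],[-2.4,0.6,0,0,0,0],[-3.4,-3.26,0,0,0,0],[-3.4,-3.26,0,0,0,0]]'
python3 -m inch '[[0,0,0,0,0,0],[0,0,0,0,0,0],[0,0,0,0,0,0],[0,0,0,0,0,0]]' 0
python3 -c "
from h import *
st();grab('wrist','w11.png')
row(rk(-38,0,80),horiz(76));row(rk(-12,0,80),horiz(76))"
```

```text
clock: 11.55
eef_pos: [561.6, -11.0, 116.8]
tool_rot: [[0.017, 0.066, 0.998], [0.247, 0.967, -0.068], [-0.969, 0.247, -0.0]]
ft_force: [0.3, -0.3, 0.4]
finger_gap: 0.234
clock: 11.95
eef_pos: [561.5, -10.5, 116.8]
tool_rot: [[0.016, 0.066, 0.998], [0.247, 0.967, -0.068], [-0.969, 0.247, -0.001]]
ft_force: [0.4, -0.5, 0.3]
finger_gap: -0.003
t11.95 p [561.5 -10.5 116.8] rack [-42.7   0.  116.8] x [ 0.016  0.247 -0.969] y [0.066 0.967 0.247] q [-0.19  0.45  1.61  0.28  1.12 -1.82] F [ 0.4 -0.5  0.3] gap -0.2
clock 12.0 row [3.68, -0.45, 0.0, -0.03, -0.02, -0.32]
clock 12.0 row [4.33, 2.07, 0.0, -0.03, -0.02, -0.32]
```

View pics/w11.png

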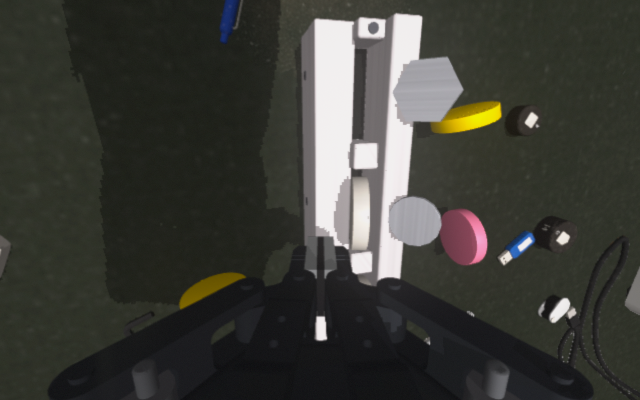

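```bash
cat > rim.py <<'E'
import sys
from h import *
np.set_printoptions(precision=1,suppress=True)
f,ul,uh,vl,vh=sys.argv[1],*map(int,sys.argv[2:6])
p,d,c=load(f);P=cloud(c,d)
Q=(P-RO)@RR
for v in range(vl,vh,8):
    r=[Q[v,u] for u in range(ul,uh,3)]
    print(v,' '.join('(%.0f,%.0f,%.0f)'%tuple(x) for x in r))
E
python3 rim.py w11.png 340 380 178 252
```

```text
178 (-9,26,51) (-7,26,50) (-4,25,49) (-2,25,50) (-3,27,58) (-2,28,62) (0,28,63) (2,28,63) (4,28,64) (7,28,64) (16,24,47) (16,25,54) (16,26,59) (16,27,63)
186 (-9,20,50) (-7,19,50) (-4,19,49) (-2,19,50) (-4,22,62) (-5,24,71) (-4,24,72) (-2,25,73) (1,24,73) (3,24,73) (16,18,49) (16,19,54) (16,20,59) (16,22,65)
194 (-9,13,50) (-7,13,50) (-4,13,50) (-1,13,49) (-5,17,65) (-8,20,77) (-5,20,77) (-3,20,78) (-2,20,79) (1,20,78) (16,12,49) (16,13,55) (16,15,61) (15,16,66)
202 (-9,7,51) (-6,6,49) (-4,7,50) (-1,6,50) (-6,12,68) (-8,16,80) (-7,16,81) (-4,16,81) (-3,16,82) (-1,16,82) (16,6,51) (16,7,55) (16,8,61) (15,10,67)
210 (-9,1,51) (-6,0,50) (-4,0,50) (-1,-0,49) (-6,7,70) (-9,11,82) (-7,11,83) (-5,11,83) (-3,11,84) (-2,11,84) (15,-1,52) (16,1,57) (16,3,62) (16,4,67)
218 (-9,-6,50) (-6,-6,51) (-4,-7,50) (-1,-7,49) (-7,2,73) (-9,6,84) (-7,6,84) (-5,6,84) (-4,6,86) (-2,6,86) (16,-8,52) (16,-5,58) (16,-4,63) (16,-2,68)
226 (-9,-13,50) (-6,-13,49) (-3,-14,49) (-1,-14,49) (-9,-3,76) (-10,0,85) (-7,0,84) (-5,0,85) (-4,1,86) (-2,0,86) (16,-15,52) (16,-12,58) (15,-9,65) (15,-8,69)
234 (-8,-20,49) (-6,-20,50) (-3,-20,50) (5,-28,34) (-10,-7,80) (-10,-5,85) (-7,-5,85) (-5,-5,85) (-3,-6,85) (-1,-6,86) (16,-21,53) (16,-18,59) (16,-16,64) (16,-14,69)
242 (-8,-27,50) (-6,-26,51) (-3,-27,50) (4,-33,38) (-9,-13,80) (-8,-13,81) (-6,-13,82) (-4,-13,82) (-2,-13,82) (0,-13,83) (16,-27,54) (16,-25,60) (16,-22,65) (16,-20,70)
250 (-35,8,130) (-34,8,131) (-32,8,131) (-1,-33,52) (nan,nan,nan) (3,-32,55) (5,-32,56) (8,-33,55) (10,-32,57) (12,-32,58) (15,-32,58) (16,-31,61) (15,-28,67) (16,-26,71)
```

It still leans forward, with its top at x -10..-1 and its base at the rear. I push its top gently from the front.

```bash

python3 -m inch '[[1.8,-0.45,0,0,0,0],[3.7,-0.45,0,0,0,0],[3.7,-0.2,0,0,0,0],[3.9,0.5,0,0,0,0],[4.1,1,0,0,0,0],[4.2,1.5,0,0,0,0],[4.2,1.5,0,0,0,0]]'
python3 -c "
from h import *
st();grab('wrist','w12.png')"; python3 rim.py w12.png 320 380 190 230;
```

```text
clock: 12.7
eef_pos: [563.4, 15.0, 80.4]
tool_rot: [[0.017, 0.065, 0.998], [0.247, 0.967, -0.067], [-0.969, 0.247, 0.0]]
ft_force: [0.4, 0.4, 0.4]
finger_gap: -0.001
t12.70 p [563.4  15.   80.4] rack [-17.1  -0.2  80.4] x [ 0.017  0.247 -0.969] y [0.065 0.967 0.247] q [-0.15  0.5   1.64  0.29  1.04 -1.8 ] F [0.4 0.4 0.4] gap -0.1
190 (-8,27,50) (-7,27,50) (-4,26,49) (-3,27,50) (5,21,31) (-1,28,56) (1,28,58) (3,28,57) (4,28,58) (6,28,58) (8,28,59) (16,24,43) (16,25,48) (16,26,54) (16,27,57) (16,29,63) (16,29,67) (16,31,71) (17,31,72) (19,30,71)
198 (-9,22,51) (-6,21,49) (-4,21,49) (-3,21,50) (5,16,32) (-4,26,68) (-2,26,68) (-1,26,68) (1,26,68) (2,26,69) (4,26,69) (16,18,44) (16,20,48) (16,21,54) (16,23,59) (15,24,64) (16,25,67) (16,26,71) (18,26,72) (20,26,71)
206 (-8,17,50) (-7,16,50) (-4,16,50) (-3,16,50) (5,10,32) (-6,24,74) (-4,23,73) (-3,23,74) (-1,23,73) (0,24,75) (2,24,76) (3,24,76) (16,15,50) (15,16,55) (15,18,60) (16,19,64) (16,20,68) (16,21,71) (18,21,71) (19,21,72)
214 (-8,11,49) (-6,11,50) (-5,11,50) (-2,11,50) (5,4,31) (-7,20,77) (-5,20,77) (-4,20,78) (-2,20,78) (-0,20,77) (1,20,78) (2,20,79) (16,9,49) (16,11,55) (16,13,60) (16,14,64) (15,16,69) (16,16,71) (18,16,72) (20,16,72)
222 (-8,5,48) (-6,6,50) (-4,5,49) (-2,6,50) (5,-2,32) (-8,17,79) (-6,17,80) (-5,17,81) (-3,17,80) (-2,17,81) (-0,17,82) (1,17,82) (16,4,50) (16,6,56) (16,7,60) (16,9,65) (16,11,69) (16,12,72) (18,12,73) (20,11,71)
```

View pics/w12.png

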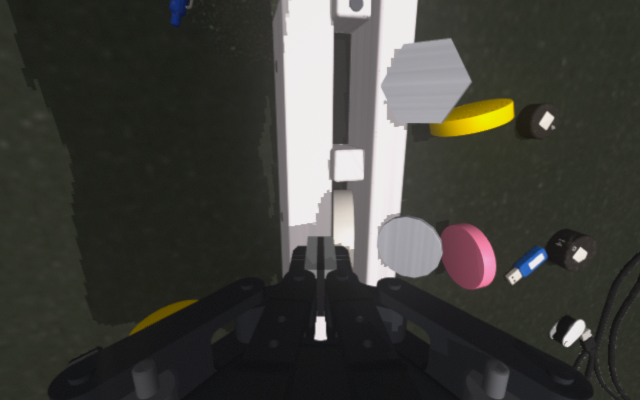

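The fingertip is just short of the block. I continue in small steps.

```bash

python3 -m inch '[[0.05,0.3,0,0,0,0],[0.1,0.5,0,0,0,0],[0.15,0.7,0,0,0,0],[0.2,0.9,0,0,0,0],[0.2,0.9,0,0,0,0]]'
python3 -c "
from h import *
st();grab('wrist','w13.png')"; python3 rim.py w13.png 317 377 190 230;
```

```text
clock: 13.25
eef_pos: [563.9, 24.1, 80.5]
tool_rot: [[0.017, 0.065, 0.998], [0.247, 0.967, -0.067], [-0.969, 0.247, 0.0]]
ft_force: [-0.8, -0.1, 0.3]
finger_gap: -0.003
t13.25 p [563.9  24.1  80.5] rack [-8.  -0.1 80.5] x [ 0.017  0.247 -0.969] y [0.065 0.967 0.247] q [-0.13  0.5   1.64  0.29  1.04 -1.79] F [-0.8 -0.1  0.3] gap -0.2
190 (-1,27,49) (5,22,32) (7,22,33) (9,22,33) (6,27,53) (7,28,55) (8,28,57) (10,28,57) (12,28,57) (16,26,52) (16,28,57) (15,29,63) (16,30,66) (16,31,70) (18,31,71) (19,31,72) (21,31,72) (22,31,72) (25,31,72) (27,30,71)
198 (-1,22,49) (5,17,32) (3,21,47) (2,24,59) (2,26,67) (3,26,67) (5,26,68) (6,27,69) (8,27,69) (9,27,70) (11,26,69) (16,24,62) (16,25,67) (17,26,70) (18,27,71) (19,26,71) (21,26,71) (23,26,72) (24,26,73) (26,26,72)
206 (-1,17,50) (5,12,35) (4,15,46) (2,19,58) (1,22,68) (1,24,74) (3,24,75) (4,24,76) (6,24,74) (8,24,75) (9,24,75) (11,23,75) (16,21,68) (16,22,71) (17,22,72) (19,22,73) (22,21,71) (23,21,71) (25,21,71) (27,21,72)
214 (-1,12,50) (5,6,35) (3,11,48) (2,14,59) (1,18,69) (0,20,77) (2,21,78) (4,20,78) (5,21,79) (7,20,78) (8,21,79) (10,20,79) (15,17,69) (17,17,70) (18,17,71) (20,17,71) (22,17,71) (24,16,70) (25,17,72) (27,17,72)
222 (-1,6,49) (5,0,35) (3,5,49) (2,9,60) (1,13,69) (0,16,78) (1,17,81) (2,17,82) (4,17,81) (6,17,82) (8,17,81) (9,17,83) (11,17,82) (17,12,71) (18,13,72) (20,12,71) (22,12,72) (24,12,72) (25,12,72) (25,14,77)
```

```bash

python3 -m inch '[[0.05,0.2,0,0,0,0],[0.1,0.35,0,0,0,0],[0.1,0.45,0,0,0,0],[0.1,0.45,0,0,0,0]]'
python3 -c "
from h import *
st();grab('wrist','w14.png')"; python3 rim.py w14.png 314 370 190 230;
```

```text
clock: 13.7
eef_pos: [564.2, 28.7, 80.7]
tool_rot: [[0.017, 0.065, 0.998], [0.247, 0.967, -0.067], [-0.969, 0.247, 0.0]]
ft_force: [-0.9, -0.6, -0.2]
finger_gap: 0.0
t13.70 p [564.2  28.7  80.7] rack [-3.4 -0.1 80.7] x [ 0.017  0.247 -0.969] y [0.065 0.967 0.247] q [-0.12  0.5   1.64  0.29  1.04 -1.78] F [-0.9 -0.6 -0.2] gap 0.0
190 (6,23,33) (8,22,33) (10,22,32) (12,22,32) (14,22,33) (10,28,54) (11,28,56) (13,28,56) (15,28,57) (15,29,60) (16,30,65) (16,31,70) (17,31,72) (19,31,72) (20,31,72) (22,31,72) (24,31,72) (25,31,72) (28,31,71)
198 (6,17,31) (5,20,44) (5,23,53) (5,24,59) (4,27,68) (6,26,67) (7,27,69) (9,27,68) (11,26,68) (12,27,70) (15,26,68) (16,27,70) (17,27,72) (18,27,72) (21,27,72) (22,27,73) (24,27,72) (26,26,72) (28,26,72)
206 (5,13,37) (5,15,45) (5,18,53) (5,19,59) (4,22,68) (4,24,74) (6,24,75) (8,24,74) (9,24,75) (11,24,74) (13,23,73) (14,24,76) (17,22,72) (19,22,72) (20,22,73) (22,22,72) (24,22,72) (26,21,71) (28,22,72)
214 (5,7,36) (5,10,45) (5,12,53) (4,15,61) (5,17,67) (5,19,73) (5,21,79) (6,21,78) (8,21,78) (9,21,79) (11,21,79) (13,20,78) (15,20,78) (19,18,72) (21,17,72) (22,17,72) (25,17,71) (26,17,72) (28,17,72)
222 (5,1,36) (4,5,46) (4,7,54) (4,10,61) (4,13,68) (5,15,73) (4,17,79) (5,17,81) (7,17,81) (9,17,81) (10,17,82) (12,17,83) (13,17,83) (19,13,72) (21,12,72) (23,12,71) (25,12,71) (27,12,72) (25,15,79)
```

It now stands vertical, with its front face at x 4.5–5 over the full height. I back off and verify.

```bash

python3 -m inch '[[0,-1,0,0,0,0],[-0.5,-3,0,0,0,0],[-4,-4,0,0,0,0],[-8,-4,0,0,0,0],[-10,-5,0,0,0,0],[-10,-5,0,0,0,0]]' 6.5
python3 -c "
from h import *
st();grab('wrist','w15.png');row(rk(-75,0,190),down(86.2))
row([569,-251,130],down(1))
row([569,-251,130],down(181))
"
```

```text
clock: 14.35
eef_pos: [560.2, -46.5, 167.7]
tool_rot: [[0.021, 0.066, 0.998], [0.245, 0.967, -0.069], [-0.969, 0.246, 0.005]]
ft_force: [-0.2, -0.3, 0.3]
finger_gap: 0.761
t14.35 p [560.2 -46.5 167.7] rack [-78.7  -1.1 167.7] x [ 0.021  0.245 -0.969] y [0.066 0.967 0.246] q [-0.25  0.4   1.56  0.26  1.24 -1.85] F [-0.2 -0.3  0.3] gap 65.0
clock 14.4 row [-2.28, 0.86, -0.03, -0.11, 0.12, -14.29]
clock 14.4 row [-1.57, -20.69, 2.34, 84.62, -10.53, -11.64]
clock 14.4 row [-1.57, -20.69, 2.34, -94.36, 11.91, -10.77]
```

View pics/w15.png

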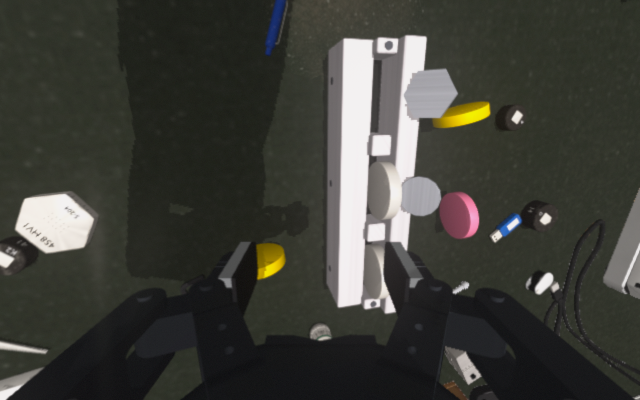

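The round block stands in the middle slot at (383,190). Next is the hex block, seen at (55,222).

```bash

python3 -m inch '[[-1.5,-4,0.5,8,0,-1],[-1.5,-8,1,16,-1,-3],[-1.5,-12,1.5,24,-2,-4],[-1.5,-16,2,32,-4,-5],[-1.5,-20.7,2.3,40,-5,-6],[-1.5,-20.7,2.3,48,-6,-7],[-1.5,-20.7,2.3,56,-7,-8],[-1.5,-20.7,2.3,64,-8,-9]]' 7.2
python3 -c "
from h import *
row([569,-251,130],down(1))
"
```

```text
clock: 15.2
eef_pos: [567.9, -250.7, 127.2]
tool_rot: [[0.035, 0.931, 0.364], [0.051, 0.362, -0.931], [-0.998, 0.051, -0.034]]
ft_force: [0.3, -0.5, 0.9]
finger_gap: 0.846
clock 15.2 row [-0.28, 0.1, 0.06, 20.27, -2.48, -2.57]
```

```bash

python3 -m inch '[[-0.3,0,0,8,-1,-1],[-0.3,0,0,16,-2,-2],[-0.3,0,0,20.3,-2.5,-2.6],[-0.3,0,0,20.3,-2.5,-2.6]]'
python3 -c "
from h import *
st();grab('wrist','w16.png')"
python3 - <<'E'
from h import *
np.set_printoptions(precision=1,suppress=True)
p,d,c=load('w16.png');P=cloud(c,d)
m=(p.min(2)>150).astype(np.uint8)
n,l,s,q=cv2.connectedComponentsWithStats(m)
for i in range(1,n):
    if s[i,4]>800:
        z=np.nanmedian(P[l==i][:,2]);print(s[i],q[i],z)
        if abs(z-12)<4:
            h=cv2.convexHull(cv2.findContours((l==i).astype(np.uint8),0,1)[0][0]);a=cv2.approxPolyDP(h,5,True)[:,0];X=onplane(c,a,12);print(X);print('ctr',(X.mean(0)))
            E=np.roll(X,-1,0)-X;print(np.degrees(np.arctan2(E[:,1],E[:,0])),np.linalg.norm(E,axis=1))
E
```

```text
clock: 15.6
eef_pos: [567.5, -250.0, 128.5]
tool_rot: [[-0.003, 1.0, 0.017], [0.001, 0.017, -1.0], [-1.0, -0.003, -0.001]]
ft_force: [-0.3, 0.7, -0.0]
finger_gap: 0.845
t15.60 p [ 567.5 -250.   128.5] rack [-281.3  -22.1  128.5] x [-0.003  0.001 -1.   ] y [ 1.     0.017 -0.003] q [-0.47  0.55  1.41 -0.    1.18 -0.49] F [-0.3  0.7 -0. ] gap 72.2
[   0  155   57  245 7110] [ 18.4 300.6] -802.4067792317661
[ 295  164   57   62 2608] [322.6 194. ] 11.981486531400716
[[ 570.6 -220.2   12. ]
 [ 594.4 -234.2   12. ]
 [ 594.8 -262.7   12. ]
 [ 569.1 -278.    12. ]
 [ 544.7 -263.6   12. ]
 [ 543.9 -235.2   12. ]]
ctr [ 569.6 -249.    12. ]
[ -30.6  -89.2 -149.2  149.5   91.5   29.3] [27.6 28.4 29.9 28.4 28.4 30.6]
[  473   240   167   137 12917] [569.2 288.5] 2.3751848162858034
[ 467  355   39   45 1044] [481.1 382.3] 2.31341037698764
```

View pics/w16.png

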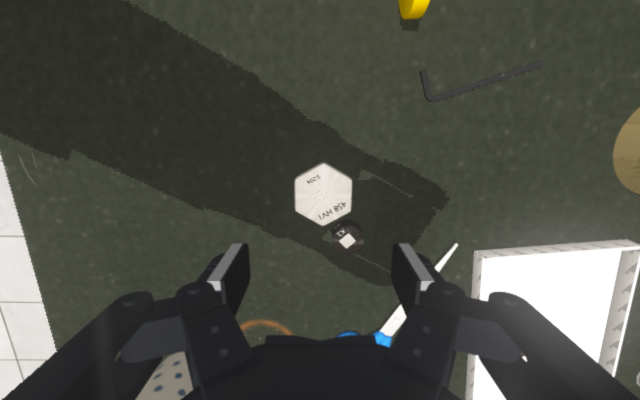

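The hex block is at (323,194), centred at (569.6,-249) with flats facing about 1°, and its neighbour is at (345,236), clear of the fingers. I grip it 4–5 mm off-centre along the flat, so the fingers clear the rack divider when placing.

```bash

python3 -m inch '[[5,0.2,0.4,0,0,0],[10,0.2,0.45,0,0,0],[11.5,0.2,0.45,0,0,0],[12.4,0.2,0.45,0,0,0],[12.9,0.2,0.45,0,0,0],[12.9,0.2,0.45,0,0,0]]'
python3 -m inch '[[0,0,0,0,0,0],[0,0,0,0,0,0],[0,0,0,0,0,0],[0,0,0,0,0,0],[0,0,0,0,0,0],[0,0,0,0,0,0]]' 4.5 40
python3 -c "
from h import *
st()"
```

```text
clock: 16.25
eef_pos: [570.0, -254.9, 1.0]
tool_rot: [[-0.0, 1.0, 0.02], [0.0, 0.02, -1.0], [-1.0, -0.0, -0.0]]
ft_force: [0.0, 0.2, 0.0]
finger_gap: 0.842
clock: 16.85
eef_pos: [571.0, -255.4, 3.2]
tool_rot: [[0.002, 1.0, 0.02], [-0.001, 0.02, -1.0], [-1.0, 0.002, 0.002]]
ft_force: [-1.6, 0.5, 8.0]
finger_gap: 0.588
t16.85 p [ 571.  -255.4    3.2] rack [-286.4  -25.9    3.2] x [ 0.002 -0.001 -1.   ] y [1.    0.02  0.002] q [-0.48  0.72  1.46 -0.    0.96 -0.5 ] F [-1.6  0.5  8. ] gap 50.2
```

```bash

python3 -m inch '[[-1,0,0,0,0,0],[-4,0,0,0,0,0],[-9,0,0,0,0,0],[-14,0,0,0,0,0],[-16,0,0,0,0,0],[-16,0,0,0,0,0]]'
python3 -c "
from h import *
st();row(rk(-60,85,150),down(26.2))"
```

```text
clock: 17.45
eef_pos: [571.8, -255.7, 168.0]
tool_rot: [[0.009, 1.0, 0.02], [-0.005, 0.02, -1.0], [-1.0, 0.009, 0.005]]
ft_force: [0.4, 0.9, -3.1]
finger_gap: 0.585
t17.45 p [ 571.8 -255.7  168. ] rack [-286.6  -26.7  168. ] x [ 0.009 -0.005 -1.   ] y [1.    0.02  0.009] q [-0.48  0.52  1.37 -0.    1.25 -0.5 ] F [ 0.4  0.9 -3.1] gap 50.0
clock 17.45 row [1.6, -9.16, -23.56, -25.03, 0.39, -0.43]
```

```bash

python3 -m inch '[[0,-1.5,-4,-5,0,0],[0.5,-3,-8,-10,0,0],[1,-5,-12.5,-15,0,0],[1.5,-7,-17,-20,0.4,-0.4],[1.6,-9.2,-21.5,-25,0.4,-0.4],[1.6,-9.2,-23.6,-25,0.4,-0.4],[1.6,-9.2,-23.6,-25,0.4,-0.4],[1.6,-9.2,-23.6,-25,0.4,-0.4]]'
python3 -c "
from h import *
st();grab('wrist','w17.png')"
```

```text
clock: 18.25
eef_pos: [474.7, -21.5, 149.4]
tool_rot: [[-0.001, 0.897, 0.442], [0.0, 0.442, -0.897], [-1.0, -0.0, -0.001]]
ft_force: [-0.1, -0.7, -2.7]
finger_gap: 0.581
t18.25 p [474.7 -21.5 149.4] rack [-59.5  85.8 149.4] x [-0.001  0.    -1.   ] y [ 0.897  0.442 -0.   ] q [-0.12  0.22  1.82  0.    1.1  -0.58] F [-0.1 -0.7 -2.7] gap 49.6
```

View pics/w17.png

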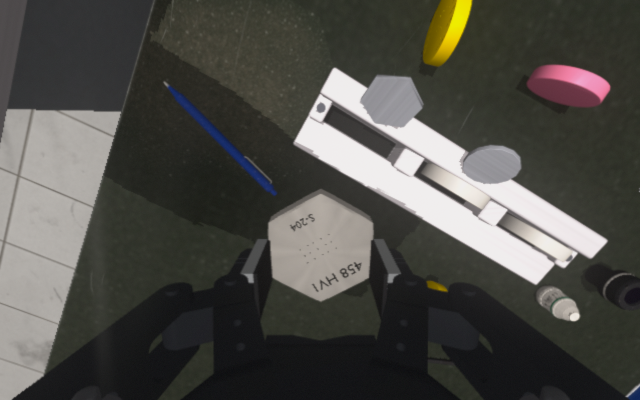

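The hex block is held at (321,246) with its upper right flat parallel to the rack. I measure the relative pose of block and slot.

```bash
python3 - <<'E'
from h import *
np.set_printoptions(precision=1,suppress=True)
p,d,c=load('w17.png');P=cloud(c,d);tor=lambda X:(X-RO)@RR
m=(p.min(2)>140).astype(np.uint8);m[:185]=0;m[310:]=0;m[:,:268]=0;m[:,374:]=0
n,l,s,q=cv2.connectedComponentsWithStats(m);i=1+np.argmax(s[1:,4]);zt=np.nanmedian(P[l==i][:,2]);print(s[i],q[i],zt)
h=cv2.convexHull(cv2.findContours((l==i).astype(np.uint8),0,1)[0][0]);a=cv2.approxPolyDP(h,5,True)[:,0]
X=tor(onplane(c,a,zt));print(a.tolist());print(X);print(X.mean(0));E=np.roll(X,-1,0)-X;print(np.degrees(np.arctan2(E[:,1],E[:,0])),np.linalg.norm(E,axis=1))
st()
b=(P[:,:,2]>56)&(P[:,:,2]<64);b[:, :290]=0;b[200:,:440]=0
n,l,s,q=cv2.connectedComponentsWithStats(b.astype(np.uint8))
for i in range(1,n):
    if s[i,4]>150:
        k=cv2.findContours((l==i).astype(np.uint8),0,1)[0][0][:,0];R=cv2.minAreaRect(tor(onplane(c,k,60))[:,:2].astype(np.float32));print(q[i],s[i,4],R)
cv2.imwrite('pics/w17z.png',cv2.resize(p[60:240,280:480,::-1],None,fx=3.3,fy=3.3,interpolation=cv2.INTER_CUBIC))
E
```

```text
[ 269  194  103  106 7390] [319.6 246.5] 158.23240438969918
[[321, 194], [370, 222], [367, 276], [319, 299], [274, 277], [269, 224]]
[[-28.3 103.5 158.2]
 [-28.5  75.9 158.2]
 [-54.   61.2 158.2]
 [-78.1  75.7 158.2]
 [-78.5 102.2 158.2]
 [-54.  117.7 158.2]]
[-53.6  89.4 158.2]
[ -90.4 -150.2  149.    90.7   32.5  -29. ] [27.6 29.4 28.1 26.5 29.  29.4]
t18.30 p [474.9 -22.  149.4] rack [-60.   85.6 149.4] x [-0.  0. -1.] y [ 0.9  0.4 -0. ] q [-0.1  0.2  1.8  0.   1.1 -0.6] F [-0.3 -0.2 -2.3] gap 49.8
[320.7 107.9] 398 ((6.9309844970703125, 121.03178405761719), (17.873533248901367, 18.141023635864258), 89.70209503173828)
[408.1 161.2] 558 ((6.946799278259277, 44.038063049316406), (18.065706253051758, 23.078447341918945), 0.008289108984172344)
[491.7 212.3] 470 ((6.879302978515625, -41.04314041137695), (21.768077850341797, 18.017078399658203), 89.9463882446289)
[565.6 257.8] 166 ((7.174907684326172, -120.08114624023438), (17.95041847229004, 16.274234771728516), 0.04089689254760742)
```

View pics/w17z.png

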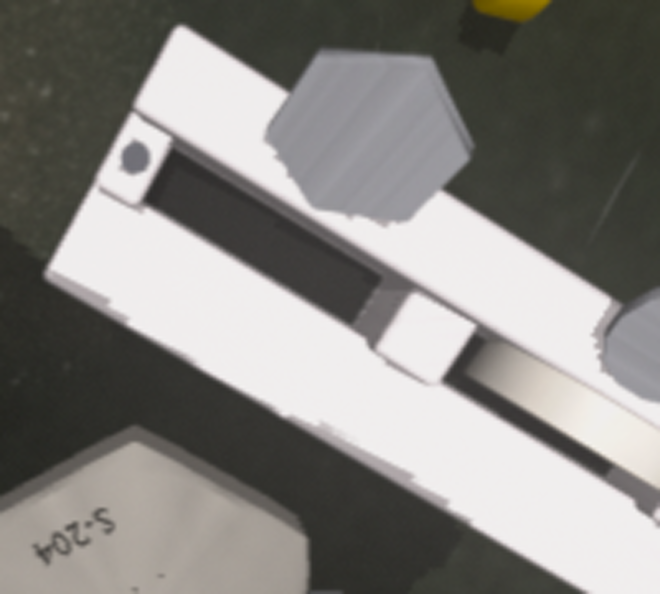

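```bash
python3 - <<'E'
from h import *
np.set_printoptions(precision=1,suppress=True)
p,d,c=load('w17.png');tor=lambda X:(X-RO)@RR
f=lambda L:[(280+(u+.5)/3.3-.5,60+(v+.5)/3.3-.5) for u,v in L]
print(tor(onplane(c,f([(170,150),(137,207),(420,290),(377,343),(475,325),(430,383)]),60)))
E
```

```text
[[ 12.9 118.1  60. ]
 [ -1.8 118.3  60. ]
 [ 15.5  50.7  60. ]
 [ -0.1  52.4  60. ]
 [ 15.2  34.5  60. ]
 [ -1.8  35.7  60. ]]
```

```bash

python3 -m inch '[[3,0.6,-0.8,0,0,0],[6,1.3,-1.6,0,0,0],[8,1.93,-2.46,0,0,0],[9.3,1.93,-2.46,0,0,0],[9.3,1.93,-2.46,0,0,0]]'
python3 -c "
from h import *
st();row(rk(-28.6,81.3,50),down(26.2));grab('wrist','w18.png')"
```

```text
clock: 18.8
eef_pos: [480.8, 7.9, 55.1]
tool_rot: [[-0.003, 0.898, 0.441], [0.0, 0.441, -0.898], [-1.0, -0.002, -0.002]]
ft_force: [-0.5, 1.1, -2.0]
finger_gap: 0.58
t18.80 p [480.8   7.9  55.1] rack [-29.8  81.8  55.1] x [-0.003  0.    -1.   ] y [ 0.898  0.441 -0.002] q [-0.06  0.38  1.87  0.    0.89 -0.52] F [-0.5  1.1 -2. ] gap 49.6
clock 18.8 row [0.51, 0.1, -0.07, -0.06, -0.09, 0.14]
```

View pics/w18.png

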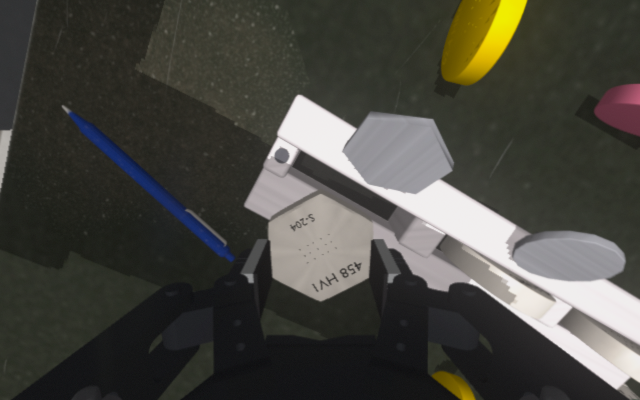

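The hex block is over the deck at (320,247), with its far flat just at the slot, and the right finger is clear of the divider at (422,235). Lowering.

```bash

python3 -m inch '[[0.2,0.1,-0.07,0,0,0],[0.4,0.1,-0.07,0,0,0],[0.5,0.1,-0.07,0,0,0],[0.55,0.1,-0.07,0,0,0]]'
python3 -c "
from h import *
st()"
```

```text
clock: 19.25
eef_pos: [482.6, 8.4, 53.0]
tool_rot: [[0.001, 0.898, 0.44], [-0.0, 0.44, -0.898], [-1.0, 0.0, 0.001]]
ft_force: [-14.4, -2.7, 31.7]
finger_gap: 0.584
t19.25 p [482.6   8.4  53. ] rack [-29.2  80.   53. ] x [ 0.001 -0.    -1.   ] y [0.898 0.44  0.   ] q [-0.06  0.39  1.87 -0.    0.88 -0.51] F [-14.4  -2.7  31.7] gap 49.9
```

```bash

python3 -m inch '[[-0.1,0,0,0,0,0],[-0.1,0,0,0,0,0],[-0.1,0,0,0,0,0],[-0.1,0,0,0,0,0]]' 6.2
python3 -m inch '[[-3,0,0,0,0,0],[-6,0,0,0,0,0],[-9,0,1.5,0,0,0],[-10,0,3,0,0,0],[-10,0,3,0,0,0]]'
python3 -c "
from h import *
st();grab('wrist','w19.png');row(rk(-150,85,250),horiz(30))"
```

```text
clock: 19.65
eef_pos: [482.6, 8.4, 54.0]
tool_rot: [[0.001, 0.898, 0.44], [-0.0, 0.44, -0.898], [-1.0, 0.0, 0.001]]
ft_force: [-0.7, -0.1, 0.4]
finger_gap: 0.728
clock: 20.15
eef_pos: [496.7, -19.8, 154.9]
tool_rot: [[0.003, 0.898, 0.439], [-0.001, 0.439, -0.898], [-1.0, 0.003, 0.002]]
ft_force: [-0.1, 0.0, -0.6]
finger_gap: 0.724
t20.15 p [496.7 -19.8 154.9] rack [-56.4  64.  154.9] x [ 0.003 -0.001 -1.   ] y [0.898 0.439 0.003] q [-0.11  0.26  1.76 -0.    1.12 -0.57] F [-0.1  0.  -0.6] gap 61.8
clock 20.2 row [-9.66, -6.43, 7.19, -54.28, 31.38, 54.19]
```

View pics/w19.png

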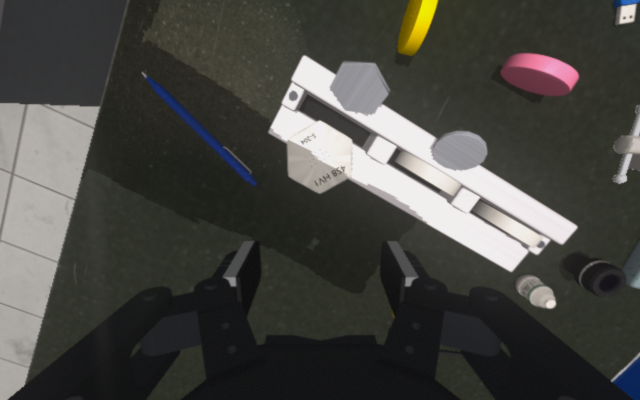

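The hex block lies on the deck at (320,157), with its far flat along the slot. I measure where it is while swinging the tool.

```bash
python3 - <<'E'
from h import *
np.set_printoptions(precision=1,suppress=True)
p,d,c=load('w19.png');P=cloud(c,d);tor=lambda X:(X-RO)@RR
cv2.imwrite('pics/w19z.png',cv2.resize(p[80:200,265:405,::-1],None,fx=5,fy=5,interpolation=cv2.INTER_CUBIC))
z=P[:,:,2];m=((z>59.5)&(z<65)).astype(np.uint8);m[:118]=0;m[198:]=0;m[:,:285]=0;m[:,358:]=0
n,l,s,q=cv2.connectedComponentsWithStats(m);i=1+np.argmax(s[1:,4]);print(s[i])
k=cv2.findContours((l==i).astype(np.uint8),0,1)[0][0];h=cv2.convexHull(k);a=cv2.approxPolyDP(h,4,True)[:,0]
X=tor(onplane(c,a,62));print(a.tolist());print(X);Y=tor(onplane(c,k[:,0],62));print((Y.min(0)+Y.max(0))/2,np.ptp(Y,0))
E
```

```text
[ 288  121   65   73 3573]
[[321, 121], [352, 140], [351, 175], [319, 193], [290, 177], [288, 140]]
[[  2.2  96.6  62. ]
 [  1.9  68.1  62. ]
 [-22.4  54.1  62. ]
 [-48.6  69.1  62. ]
 [-48.7  96.4  62. ]
 [-23.3 111.9  62. ]]
[-23.3  83.   62. ] [51.8 57.8  0. ]
```

View pics/w19z.png

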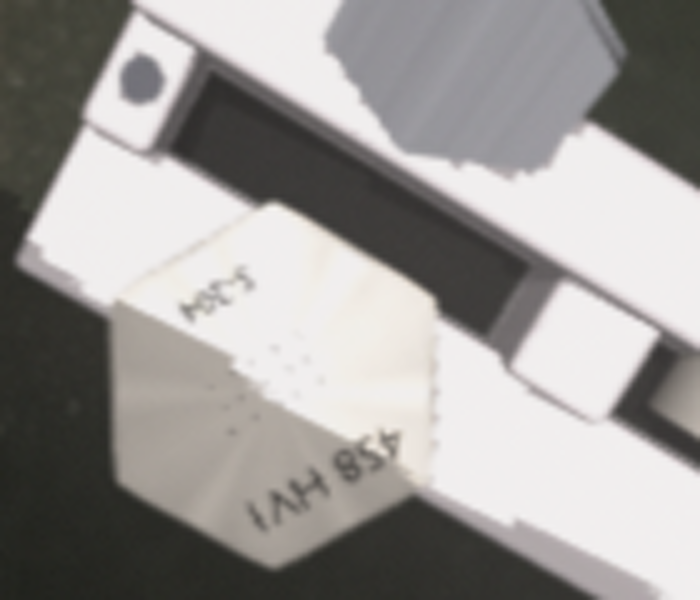

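```bash
python3 - <<'E'
from h import *
np.set_printoptions(precision=1,suppress=True)
p,d,c=load('w19.png');tor=lambda X:(X-RO)@RR
f=lambda L:[(265+(u+.5)/5-.5,80+(v+.5)/5-.5) for u,v in L]
print(tor(onplane(c,f([(196,52),(155,152),(565,280),(512,352),(658,345),(600,420)]),60)))
print(tor(onplane(c,f([(272,203),(437,300),(437,485),(272,570),(116,482),(114,302)]),62)))
E
python3 -m inch '[[-3,-2,2.5,-3,2,3],[-6,-4,5,-7,4,7],[-9.7,-6.4,7.2,-11,6.4,11],[-9.7,-6.4,7.2,-16,9.2,16],[-9.7,-6.4,7.2,-21,12.1,21],[-9.7,-6.4,7.2,-26,15,26],[-9.7,-6.4,7.2,-31,18,31],[-9.7,-6.4,7.2,-36,20.8,36]]' 3
python3 -c "
from h import *
st();row(rk(-150,82,250),horiz(30))"
```

```text
[[ 15.3 119.2  60. ]
 [ -0.6 117.6  60. ]
 [ 14.9  52.1  60. ]
 [  1.1  53.3  60. ]
 [ 13.7  33.6  60. ]
 [ -1.   34.9  60. ]]
[[  1.9  98.2  62. ]
 [  2.1  68.3  62. ]
 [-23.2  52.7  62. ]
 [-49.1  68.9  62. ]
 [-48.9  98.3  62. ]
 [-23.6 112.3  62. ]]
clock: 21.0
eef_pos: [469.4, -111.5, 249.0]
tool_rot: [[0.17, 0.379, 0.91], [0.635, 0.663, -0.395], [-0.753, 0.645, -0.128]]
ft_force: [-0.4, 1.1, -0.1]
finger_gap: 0.353
t21.00 p [ 469.4 -111.5  249. ] rack [-149.7   85.1  249. ] x [ 0.17   0.635 -0.753] y [0.379 0.663 0.645] q [-0.63  0.24  1.7   0.66  1.52 -1.89] F [-0.4  1.1 -0.1] gap 30.1
clock 21.0 row [-0.06, 0.15, 0.29, -18.18, 10.47, 17.93]
```

```bash
python3 -c "
from h import *
row(rk(-110,83,150),horiz(38))"
```

```text
clock 21.0 row [10.04, -3.59, 0.14, -18.82, 9.15, 10.02]
```

```bash

python3 -m inch '[[3.5,-1.2,0.1,-6,3,3.5],[7,-2.4,0.1,-12,6,7],[10,-3.6,0.1,-18.8,9.1,10],[10,-3.6,0.1,-18.8,9.1,10],[10,-3.6,0.1,-18.8,9.1,10]]'
python3 -c "
from h import *
st();row(rk(-70,83,70),horiz(36));row(rk(-39,83,52),horiz(36))"
```

```text
clock: 21.5
eef_pos: [473.6, -72.1, 150.0]
tool_rot: [[0.054, 0.047, 0.997], [0.786, 0.615, -0.071], [-0.616, 0.787, -0.004]]
ft_force: [-0.4, -0.1, 0.6]
finger_gap: 0.352
t21.50 p [473.6 -72.1 150. ] rack [-110.1   83.5  150. ] x [ 0.054  0.786 -0.616] y [0.047 0.615 0.787] q [-0.59  0.47  1.73  0.75  1.52 -2.36] F [-0.4 -0.1  0.6] gap 30.0
clock 21.5 row [8.08, -3.83, 0.07, -0.33, 0.04, 2.05]
clock 21.5 row [11.63, -3.33, 0.07, -0.33, 0.04, 2.05]
```

```bash

python3 -m inch '[[3,-1.3,0,-0.3,0,0],[6,-2.6,0,-0.3,0,0],[8,-3.8,0,-0.3,0,0],[8,-3.8,0,-0.3,0,0]]' 3.4
python3 -c "
from h import *
st();row(rk(-33,83,51),horiz(38))
grab('wrist','w20.png')"
```

```text
clock: 21.9
eef_pos: [475.8, -32.0, 70.7]
tool_rot: [[0.053, 0.046, 0.998], [0.785, 0.615, -0.07], [-0.617, 0.787, -0.003]]
ft_force: [1.6, -0.6, 1.7]
finger_gap: 0.398
t21.90 p [475.8 -32.   70.7] rack [-69.9  84.1  70.7] x [ 0.053  0.785 -0.617] y [0.046 0.615 0.787] q [-0.52  0.59  1.8   0.81  1.36 -2.45] F [ 1.6 -0.6  1.7] gap 34.0
clock 21.9 row [4.12, 0.73, 0.11, -0.23, 0.01, 0.1]
```

View pics/w20.png

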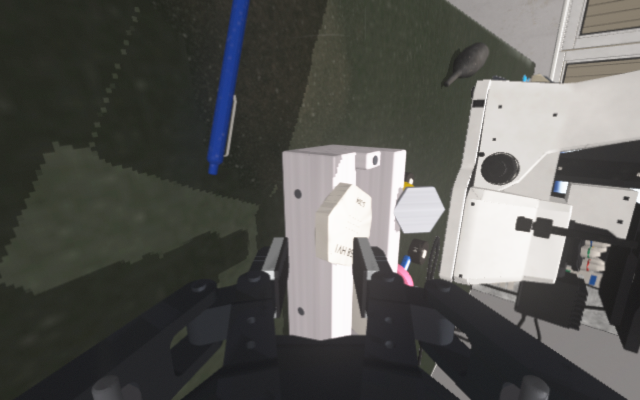

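```bash

python3 -m inch '[[0,0,0,0,0,-7],[0,0,0,0,0,-7]]' 3.6
python3 -c "
from h import *
st();row(rk(-42,83,60),horiz(45));row(rk(-31,83,51.5),horiz(45))"
```

```text
clock: 22.15
eef_pos: [478.0, -33.6, 75.4]
tool_rot: [[0.053, 0.047, 0.997], [0.7, 0.71, -0.071], [-0.712, 0.702, 0.005]]
ft_force: [-0.4, -1.0, -0.4]
finger_gap: 0.424
t22.15 p [478.  -33.6  75.4] rack [-71.4  81.8  75.4] x [ 0.053  0.7   -0.712] y [0.047 0.71  0.702] q [-0.49  0.52  1.81  0.74  1.28 -2.38] F [-0.4 -1.  -0.4] gap 36.2
clock 22.15 row [3.15, 1.01, -0.14, 0.04, 0.32, 0.4]
clock 22.15 row [4.53, 1.2, -0.15, 0.04, 0.32, 0.4]
```

```bash

python3 -m inch '[[0.5,1.2,-0.14,0,0.3,0.4],[1.8,1.2,-0.14,0,0.3,0.4],[3,1.2,-0.14,0,0.3,0.4],[4,1.2,-0.14,0,0.3,0.4],[4.5,1.2,-0.14,0,0.3,0.4],[4.5,1.2,-0.14,0,0.3,0.4]]'
python3 -c "
from h import *
st()
grab('wrist','w21.png')"
```

```text
clock: 22.75
eef_pos: [479.2, 7.2, 50.9]
tool_rot: [[0.046, 0.048, 0.998], [0.706, 0.705, -0.067], [-0.707, 0.708, -0.001]]
ft_force: [-0.3, 0.5, -0.1]
finger_gap: 0.42
t22.75 p [479.2   7.2  50.9] rack [-30.6  83.4  50.9] x [ 0.046  0.706 -0.707] y [0.048 0.705 0.708] q [-0.41  0.55  1.85  0.79  1.2  -2.39] F [-0.3  0.5 -0.1] gap 35.9
```

View pics/w21.png

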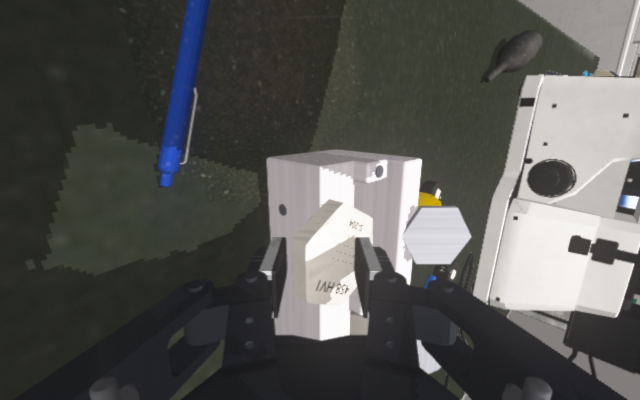

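The front flat of the hex block is inside the open jaws at (335,265). I lift it with the lower finger to about 40°.

```bash

python3 -m inch '[[-0.64,0.78,0,0,0,0],[-0.95,1.5,0,0,0,0],[-1.2,2.3,0,0,0,0],[-1.44,2.9,0,0,0,0],[-1.56,3.56,0,0,0,0],[-1.56,3.56,0,0,0,0]]'
python3 -c "
from h import *
st()
grab('wrist','w22.png')"
```

```text
clock: 23.4
eef_pos: [480.6, 21.2, 88.4]
tool_rot: [[0.048, 0.046, 0.998], [0.706, 0.705, -0.066], [-0.707, 0.707, 0.001]]
ft_force: [0.3, 0.8, -1.0]
finger_gap: 0.421
t23.40 p [480.6  21.2  88.4] rack [-16.5  82.9  88.4] x [ 0.048  0.706 -0.707] y [0.046 0.705 0.707] q [-0.39  0.48  1.85  0.79  1.24 -2.33] F [ 0.3  0.8 -1. ] gap 35.9
```

View pics/w22.png

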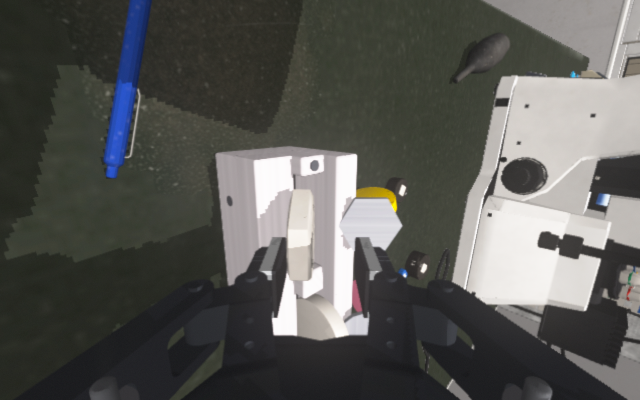

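It is tipped about 40°, resting on the lower pad at (300,235). I close the jaws lightly on it while following the lower pad.

```bash

python3 -m inch '[[0,-0.35,0,0,0,0],[0,-0.7,0,0,0,0],[0,-1.05,0,0,0,0],[0,-1.2,0,0,0,0],[0,-1.2,0,0,0,0]]' 0.8 20
python3 -c "
from h import *
st()
grab('wrist','w23.png')"
```

```text
clock: 23.95
eef_pos: [480.1, 12.4, 79.7]
tool_rot: [[0.048, 0.047, 0.998], [0.707, 0.704, -0.067], [-0.706, 0.708, 0.001]]
ft_force: [-1.3, -0.5, 8.9]
finger_gap: 0.126
t23.95 p [480.1  12.4  79.7] rack [-25.4  82.8  79.7] x [ 0.048  0.707 -0.706] y [0.047 0.704 0.708] q [-0.4   0.5   1.85  0.79  1.24 -2.35] F [-1.3 -0.5  8.9] gap 10.7
```

View pics/w23.png

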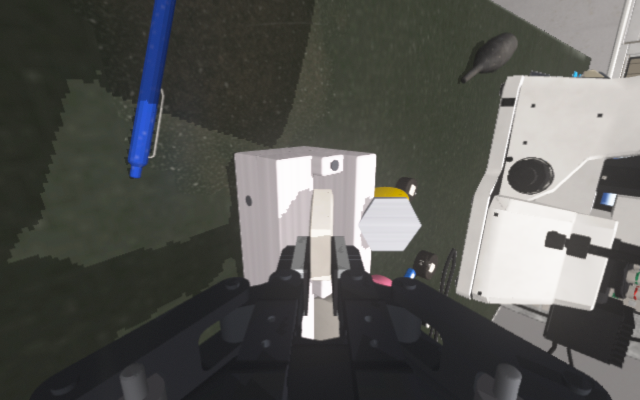

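```bash

python3 -m inch '[[0,0.3,0,0,0,0],[0,0.3,-0.25,0,0,0],[0,0.3,-0.25,0,0,0]]'
python3 -c "
from h import *
st()
grab('wrist','w24.png')
p,d,c=load('w24.png');cv2.imwrite('pics/w24z.png',cv2.resize(p[140:320,230:430,::-1],None,fx=3.3,fy=3.3,interpolation=cv2.INTER_CUBIC))"
python3 rim.py w24.png 296 350 180 300
```

```text
clock: 24.3
eef_pos: [477.8, 14.5, 81.7]
tool_rot: [[0.049, 0.047, 0.998], [0.707, 0.704, -0.067], [-0.706, 0.708, 0.001]]
ft_force: [2.6, -0.7, 0.6]
finger_gap: 0.127
t24.30 p [477.8  14.5  81.7] rack [-23.4  85.3  81.7] x [ 0.049  0.707 -0.706] y [0.047 0.704 0.708] q [-0.4   0.49  1.86  0.79  1.24 -2.34] F [ 2.6 -0.7  0.6] gap 10.9
180 (-11,119,49) (-9,119,50) (-7,118,50) (-3,118,49) (-2,117,50) (16,112,34) (16,113,37) (16,113,41) (15,114,44) (16,114,46) (16,115,49) (15,115,52) (16,115,54) (16,116,57) (16,116,60) (15,117,63) (16,117,65) (16,117,67)
188 (nan,nan,nan) (-8,113,49) (-6,113,49) (-4,113,50) (-2,112,50) (16,107,35) (16,107,37) (16,108,41) (15,108,44) (15,109,47) (16,109,49) (16,109,52) (15,110,56) (17,110,56) (16,111,60) (16,111,62) (15,112,65) (15,113,68)
196 (-11,109,50) (-9,108,50) (-7,108,50) (-4,107,50) (-2,107,51) (-12,112,63) (-11,112,65) (-9,111,65) (-9,112,68) (-7,112,69) (-6,112,70) (-4,112,71) (15,105,55) (16,105,57) (16,106,60) (16,106,62) (15,107,66) (16,107,68)
204 (-12,104,50) (-9,103,50) (-6,103,50) (-4,102,50) (-1,102,50) (-16,109,68) (-14,108,68) (-14,1
[... 1869 characters left out ...]
3) (-41,97,114) (-40,97,115)
276 (-61,99,107) (-59,98,107) (-54,94,102) (-53,94,103) (-48,90,99) (-28,73,80) (-26,73,81) (-26,74,82) (-25,74,84) (-24,74,85) (-21,73,85) (-20,73,86) (-33,84,100) (-44,94,112) (-43,93,112) (-48,98,119) (-47,98,119) (-46,98,120)
284 (-64,99,111) (-62,98,111) (-57,93,106) (-53,90,104) (-49,87,100) (-2,45,53) (-2,46,56) (-2,47,58) (-1,47,60) (3,46,60) (5,45,61) (7,44,61) (-34,80,101) (-45,91,112) (-46,92,115) (-52,98,122) (-52,98,123) (-51,99,124)
292 (-67,98,114) (-66,98,115) (-59,91,108) (-53,86,103) (-49,83,101) (-2,38,53) (-3,41,56) (-2,42,59) (-1,42,60) (1,41,61) (5,39,60) (8,37,60) (-34,76,101) (-44,86,112) (-46,89,115) (-54,96,123) (-56,98,126) (-54,98,126)
```

View pics/w24z.png

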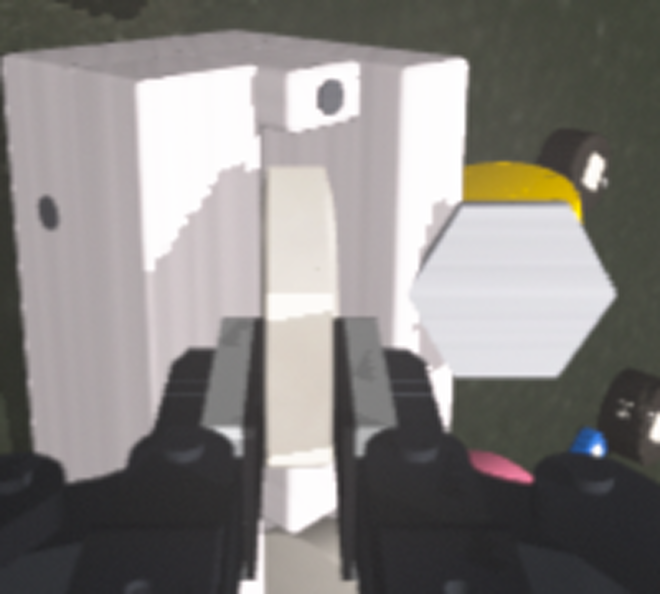

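The block has already slid about 12 mm into the slot, and its top flat is centred at y≈86. The grip is only on its edge, so I go back to a loose cage with deeper engagement and continue the arc.

```bash

python3 -m inch '[[0,0.25,0,0,0,0],[0,0.4,0,0,0,0],[0.4,0.4,0,0,0,0],[0.8,0.4,0,0,0,0],[0.8,0.4,0,0,0,0]]' 2.2
python3 -c "
from h import *
st()
for th,s in ((52,33),(60,33),(66,32),(71,31)):
    t=np.radians(th);row(rk(-s*np.cos(t)+11*np.sin(t),85.3,50+s*np.sin(t)+11*np.cos(t)),horiz(th))
grab('wrist','w25.png')"
```

```text
clock: 24.85
eef_pos: [478.1, 23.5, 78.4]
tool_rot: [[0.047, 0.047, 0.998], [0.707, 0.704, -0.067], [-0.706, 0.708, 0.0]]
ft_force: [0.9, -0.1, 0.3]
finger_gap: 0.257
t24.85 p [478.1  23.5  78.4] rack [-14.4  85.6  78.4] x [ 0.047  0.707 -0.706] y [0.047 0.704 0.708] q [-0.39  0.49  1.86  0.8   1.22 -2.34] F [ 0.9 -0.1  0.3] gap 22.0
clock 24.85 row [-0.11, 0.5, 0.03, 0.02, -0.02, -7.11]
clock 24.85 row [0.13, 0.92, 0.03, 0.02, -0.02, -15.11]
clock 24.85 row [0.44, 1.18, 0.03, 0.03, -0.02, -21.11]
clock 24.85 row [0.73, 1.35, 0.03, 0.03, -0.01, -26.11]
```

View pics/w25.png

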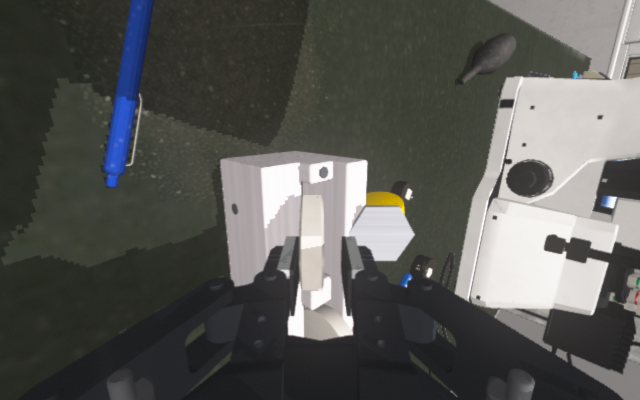

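The block sits inside the cage at (312,240). I continue the arc.

```bash

python3 -m inch '[[-0.1,0.5,0,0,0,-7.1],[0.13,0.92,0,0,0,-15],[0.44,1.18,0,0,0,-21],[0.73,1.35,0,0,0,-26],[0.73,1.35,0,0,0,-26]]'
python3 -c "
from h import *
st()
grab('wrist','w26.png')
p,d,c=load('w26.png');cv2.imwrite('pics/w26z.png',cv2.resize(p[140:320,230:430,::-1],None,fx=3.3,fy=3.3,interpolation=cv2.INTER_CUBIC))"
python3 rim.py w26.png 292 340 190 260
```

```text
clock: 25.4
eef_pos: [479.4, 39.2, 83.8]
tool_rot: [[0.023, 0.06, 0.998], [0.325, 0.944, -0.064], [-0.945, 0.326, 0.002]]
ft_force: [0.1, -0.0, 0.4]
finger_gap: 0.26
t25.40 p [479.4  39.2  83.8] rack [ 1.3 85.3 83.8] x [ 0.023  0.325 -0.945] y [0.06  0.944 0.326] q [-0.16  0.35  1.88  0.4   0.99 -1.9 ] F [ 0.1 -0.   0.4] gap 22.2
190 (-4,112,49) (-2,113,51) (4,108,32) (6,108,32) (8,107,33) (11,107,32) (13,107,33) (15,107,33) (16,108,35) (16,109,42) (16,111,48) (16,112,54) (16,113,59) (16,114,64) (15,116,69) (16,116,71)
198 (-4,108,51) (-2,107,49) (4,102,32) (2,107,48) (1,109,58) (1,111,64) (3,111,64) (5,110,63) (7,110,64) (8,110,64) (10,110,65) (12,110,64) (16,108,58) (15,110,65) (16,111,69) (16,112,72)
206 (-4,102,49) (-2,102,50) (4,96,32) (2,101,48) (1,105,58) (0,107,67) (2,107,68) (3,107,68) (5,107,69) (7,107,69) (8,107,69) (10,107,70) (12,107,69) (16,105,65) (16,106,69) (17,107,71)
214 (-5,98,51) (-2,97,50) (3,92,35) (2,96,48) (1,100,59) (-0,103,68) (0,104,72) (2,104,73) (3,105,74) (5,104,74) (7,104,74) (8,104,75) (10,104,75) (16,100,64) (16,102,70) (17,102,71)
222 (-5,92,51) (-3
[... 156 characters left out ...]
,71)
230 (-5,87,50) (-3,86,50) (-1,86,50) (2,85,47) (1,89,57) (0,93,67) (-1,96,76) (-1,98,80) (0,99,83) (2,98,82) (4,98,83) (5,98,83) (7,98,84) (9,98,83) (16,91,69) (17,92,71)
238 (-13,97,86) (-12,97,85) (-10,97,87) (2,78,46) (1,83,56) (-0,88,67) (-1,91,75) (-1,93,81) (0,94,83) (2,94,83) (4,94,83) (5,94,83) (7,94,84) (9,93,83) (11,93,83) (17,88,72)
246 (-15,97,94) (-14,97,95) (-11,94,88) (2,72,44) (1,78,57) (0,82,67) (-1,87,76) (-1,89,82) (1,89,82) (2,90,84) (4,89,83) (5,89,83) (7,89,84) (9,89,84) (10,89,85) (17,82,71)
254 (-17,97,102) (-16,97,102) (-12,91,92) (2,67,45) (1,72,56) (0,77,66) (-1,82,75) (-1,85,83) (0,85,83) (2,85,84) (4,85,83) (5,85,84) (7,85,84) (9,84,83) (10,84,84) (17,77,71)
```

View pics/w26z.png

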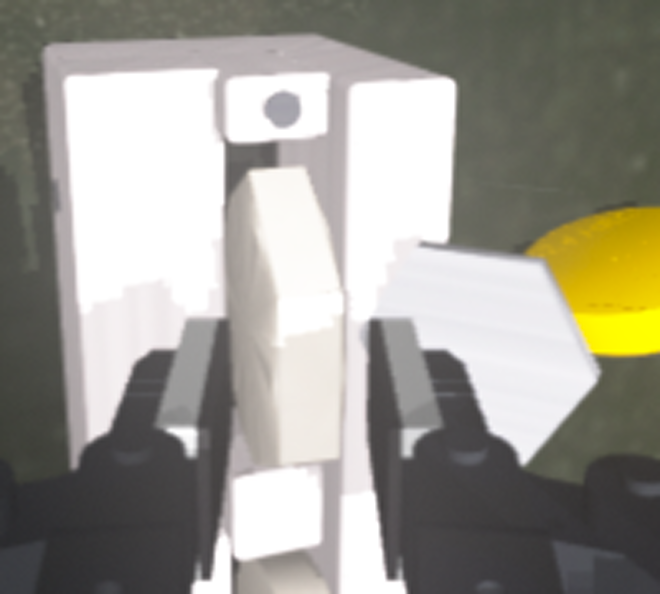

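It is fully down (top at z 84 = 32+52) and leans about 6°. Same finish as before: raise, go to the front, shut the fingers, and push the top gently upright.

```bash

python3 -m inch '[[-1.2,0,0,0,0,-2.5],[-2.6,0.3,0,0,0,-5],[-3.4,-3.2,0,0,0,-5],[-3.4,-3.6,0,0,0,-5]]'
python3 -m inch '[[0,0,0,0,0,0],[0,0,0,0,0,0],[0,0,0,0,0,0],[0,0,0,0,0,0]]' 0
python3 -c "
from h import *
st();grab('wrist','w27.png')
row(rk(-38,85.5,79),horiz(76));row(rk(-20,85.5,79),horiz(76));row(rk(-8,85.5,79),horiz(76))"
python3 rim.py w27.png 330 390 200 250
```

```text
clock: 25.85
eef_pos: [476.0, -8.5, 103.4]
tool_rot: [[0.017, 0.064, 0.998], [0.246, 0.967, -0.066], [-0.969, 0.247, 0.0]]
ft_force: [0.3, -1.0, 0.7]
finger_gap: 0.257
clock: 26.25
eef_pos: [475.9, -8.1, 103.3]
tool_rot: [[0.016, 0.064, 0.998], [0.247, 0.967, -0.066], [-0.969, 0.247, 0.0]]
ft_force: [-0.2, -1.0, -0.2]
finger_gap: 0.001
t26.25 p [475.9  -8.1 103.3] rack [-46.   85.6 103.3] x [ 0.016  0.247 -0.969] y [0.064 0.967 0.247] q [-0.22  0.31  1.86  0.29  1.03 -1.88] F [-0.2 -1.  -0.2] gap 0.1
clock 26.3 row [2.56, 0.18, 0.0, 0.09, -0.0, -0.32]
clock 26.3 row [3.01, 1.92, 0.0, 0.09, -0.0, -0.32]
clock 26.3 row [3.3, 3.08, 0.01, 0.09, -0.0, -0.32]
200 (-24,99,49) (-22,99,50) (-19,98,49) (-17,98,49) (-15,98,50) (-13,98,50) (-11,98,50) (-8,98,50) (-6,98,50) (-4,97,50) (-1,97,49) (2,97,48) (2,98,54) (1,100,61) (0,102,66) (-0,104,73) (1,104,74) (3,104,75) (5,104,76) (7,104,76)
208 (-24,93,49) (-22,92,49) (-20,92,50) (-17,92,50) (-15,92,50) (-13,92,50) (-11,92,50) (-8,92,50) (-6,92,51) (-4,91,50) (-1,91,50) (2,90,48) (1,93,56) (0,95,63) (-0,97,69) (-0,98,73) (-0,100,77) (1,100,80) (
[... 453 characters left out ...]
(2,90,83) (4,91,83)
232 (-24,74,50) (-21,74,50) (-19,74,50) (-17,73,49) (-15,74,50) (-12,73,49) (-10,73,50) (-7,72,49) (-5,72,49) (-3,72,50) (2,69,43) (2,72,50) (1,75,58) (1,77,64) (-0,80,71) (-1,83,76) (-1,85,82) (-0,85,83) (2,85,84) (4,85,83)
240 (-43,97,113) (-41,98,114) (-19,67,49) (-17,67,50) (-14,66,49) (-12,67,51) (-10,67,51) (-7,66,49) (-5,66,50) (-2,66,50) (3,63,44) (2,66,52) (1,69,58) (0,72,65) (-1,75,72) (-0,77,76) (-1,80,82) (0,80,83) (2,80,84) (4,80,84)
248 (-45,98,122) (-44,97,122) (-40,94,115) (-38,93,115) (-37,93,115) (-35,93,115) (-9,60,50) (-7,60,50) (-5,59,50) (-3,59,51) (5,53,38) (2,60,52) (1,63,60) (-0,67,67) (-0,69,72) (-1,72,78) (-0,73,81) (1,74,83) (2,74,84) (5,74,83)
```

View pics/w27.png

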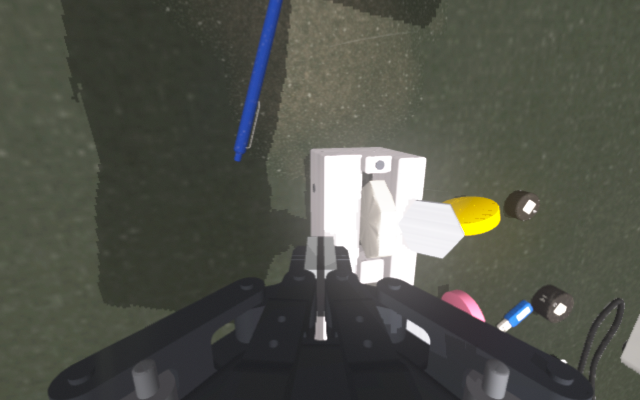

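```bash

python3 -m inch '[[1.3,0.18,0,0,0,0],[2.5,0.18,0,0,0,0],[2.8,1,0,0,0,0],[3,1.9,0,0,0,0],[3.1,2.4,0,0,0,0],[3.2,2.8,0,0,0,0],[3.3,3.1,0,0,0,0],[3.3,3.1,0,0,0,0]]'
python3 -c "
from h import *
st();grab('wrist','w28.png')"
python3 rim.py w28.png 310 360 180 240
```

```text
clock: 27.1
eef_pos: [478.6, 30.3, 79.2]
tool_rot: [[0.017, 0.063, 0.998], [0.247, 0.967, -0.065], [-0.969, 0.247, 0.001]]
ft_force: [-0.6, -0.6, -0.2]
finger_gap: -0.0
t27.10 p [478.6  30.3  79.2] rack [-7.5 85.5 79.2] x [ 0.017  0.247 -0.969] y [0.063 0.967 0.247] q [-0.14  0.34  1.88  0.31  0.96 -1.83] F [-0.6 -0.6 -0.2] gap -0.0
180 (-5,119,49) (-4,119,50) (-2,119,49) (-2,121,59) (-1,121,59) (1,121,60) (3,121,60) (5,121,59) (6,121,60) (8,121,60) (10,121,60) (12,121,60) (14,121,60) (16,120,60) (15,122,65) (15,123,70) (16,123,72)
188 (-5,115,50) (-4,115,51) (-2,114,50) (5,110,33) (7,110,33) (9,110,33) (11,109,33) (13,109,32) (15,109,33) (16,110,37) (16,112,43) (nan,nan,nan) (16,114,55) (16,116,60) (16,117,65) (16,118,69) (17,118,71)
196 (-6,110,52) (-4,109,50) (-2,109,49) (5,104,32) (7,104,31) (4,109,51) (3,111,58) (5,112,61) (6,112,61) (8,111,61) (10,111,60) (11,112,62) (14,111,61) (15,111,61) (15,113,66) (16,114,70) (16,114,73)
204 (-5,104,50) (-4,104,50) (-2,104,50) (4,99,33) (3,103,46) (3,105,53) (3,107,61) (3,108,65) (5,108,66) (7,108,66) (8,108,66) (10,108,67) (12,108,66) (13,108,67) (15,108,68) (16,109,70) (17,109,72)
212 (-6,100,51) (-4,99,50) (-2,99,50) (3,95,38) (3,97,46) (3,100,54) (nan,nan,nan) (3,104,66) (4,105,70) (5,105,71) (7,105,71) (8,105,71) (10,105,72) (12,105,71) (13,105,73) (16,104,69) (17,105,72)
220 (-5,94,49) (-4,94,50) (-2,93,49) (3,89,38) (3,92,46) (3,95,54) (3,97,61) (3,100,68) (3,101,73) (3,103,77) (5,102,76) (7,103,77) (8,102,77) (10,102,77) (11,103,78) (13,103,78) (17,100,72)
228 (-5,88,49) (-4,89,50) (-2,88,49) (3,83,38) (3,87,47) (3,89,54) (3,92,60) (3,95,68) (3,97,73) (3,99,79) (4,100,80) (5,100,81) (7,100,81) (9,100,81) (10,100,82) (12,99,81) (13,99,82)
236 (-6,83,50) (-4,84,51) (-2,83,50) (3,77,38) (3,81,46) (3,84,53) (3,87,60) (3,90,68) (3,92,73) (3,94,79) (3,96,83) (5,96,84) (6,96,84) (8,96,83) (10,96,83) (11,96,83) (13,95,83)
```

The hex block is vertical, with its front face at x≈3 over the whole height. I back off clear and check everything.

```bash

python3 -m inch '[[0,-1,0,0,0,0],[-0.5,-3,0,0,0,0],[-4,-5,0,0,0,0],[-8,-6,0,0,0,0],[-12,-8,0,0,0,0],[-15,-10,0,0,0,0],[-15,-10,0,0,0,0],[-15,-10,0,0,0,0]]'
python3 -c "
from h import *
st();grab('wrist','w29.png');grab('scene','s29.png');grab('top','t29.png')
p=cv2.imread('pics/s29.png');cv2.imwrite('pics/s29z.png',cv2.resize(p[140:270,200:450],None,fx=3,fy=3))"
```

```text
clock: 27.95
eef_pos: [469.4, -104.4, 199.5]
tool_rot: [[0.017, 0.065, 0.998], [0.247, 0.967, -0.067], [-0.969, 0.247, 0.001]]
ft_force: [1.3, 0.3, -0.6]
finger_gap: 0.0
t27.95 p [ 469.4 -104.4  199.5] rack [-142.5   85.6  199.5] x [ 0.017  0.247 -0.969] y [0.065 0.967 0.247] q [-0.41  0.21  1.73  0.24  1.3  -2.  ] F [ 1.3  0.3 -0.6] gap 0.0
```

View pics/w29.png

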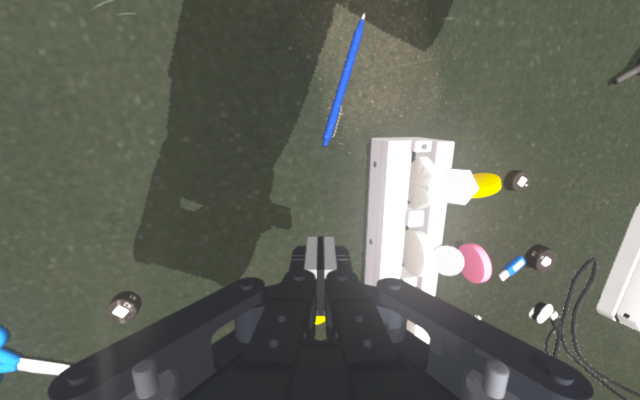

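View pics/s29z.png

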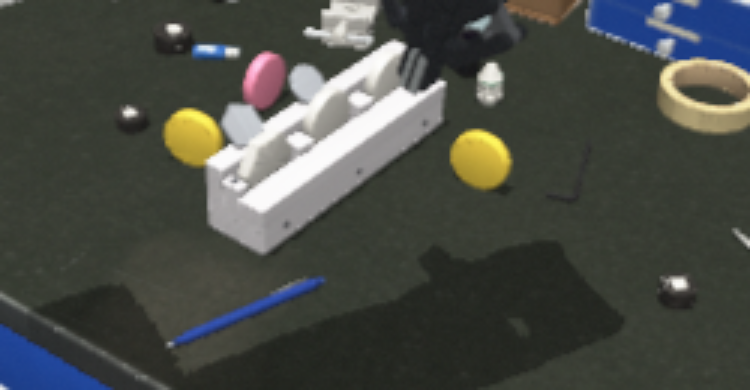

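All three blocks stand in the rack. Last numeric checks: block lean and heights, and whether the neighbours, parked block and look-alikes have moved.

```bash
python3 - <<'E'
from h import *
np.set_printoptions(precision=1,suppress=True)
p,d,c=load('w29.png');P=cloud(c,d);Q=(P-RO)@RR
for n,y0,y1 in(('hex',58,113),('round',-28,28),('parked',-113,-58)):
    b=(Q[...,0]>-5)&(Q[...,0]<14.5)&(Q[...,1]>y0)&(Q[...,1]<y1)&(Q[...,2]>52)&(Q[...,2]<95)
    X=Q[b]; 
    if len(X)<20: print(n,len(X));continue
    print(n,len(X),'y',np.percentile(X[:,1],[1,99]),'ztop',np.percentile(X[:,2],99))
    for a,e in((52,58),(58,64),(64,70),(70,76),(76,90)):
        s=X[(X[:,2]>a)&(X[:,2]<e)]
        if len(s)>5: print('  z',a,'min x',np.percentile(s[:,0],5),np.percentile(s[:,0],95))
A=load('t0.png')[0].astype(int);B=load('t29.png')[0].astype(int)
for n,(u,v) in(('rn',(251,210)),('hn',(431,183)),('yl1',(359,168)),('yl2',(280,211)),('pink',(278,172)),('parked',(319,158))):
    print(n,np.abs(A-B)[v-7:v+8,u-7:u+8].mean().round(1))
t=load('t29.png')[0][130:250,220:445,::-1];cv2.imwrite('pics/t29z.png',cv2.resize(t,None,fx=3.5,fy=3.5,interpolation=cv2.INTER_CUBIC))
E
```

```text
hex 1169 y [ 59.5 112. ] ztop 84.52734238666916
  z 52 min x 2.7729337402007 4.386359750003077
  z 58 min x 2.8310074115405115 10.519757448276263
  z 64 min x 2.8327050063902486 11.534726470876908
  z 70 min x 2.7768381541748934 12.363694061457798
  z 76 min x 2.925491099626192 13.576288115153277
round 988 y [-24.1  27.8] ztop 87.2493689352765
  z 52 min x 4.323173796651249 5.9238982403994696
  z 58 min x 4.327491574288544 7.47267266617069
  z 64 min x 4.324242155912055 9.393215177543425
  z 70 min x 4.285953977007402 12.799067032129082
  z 76 min x 4.376904167659994 14.016804201557447
parked 162 y [-97.8 -78.9] ztop 87.82337394306788
  z 64 min x 2.1214967520795587 3.293789194635027
  z 70 min x 1.8129697561487315 2.923430999581423
  z 76 min x 1.9085264846701468 12.26949489162274
rn 17.4
hn 45.0
yl1 3.8
yl2 3.8
pink 4.4
parked 3.7
```

```bash
sleep 1; ls pics/t29z.png
```

```text
pics/t29z.png
```

View pics/t29z.png

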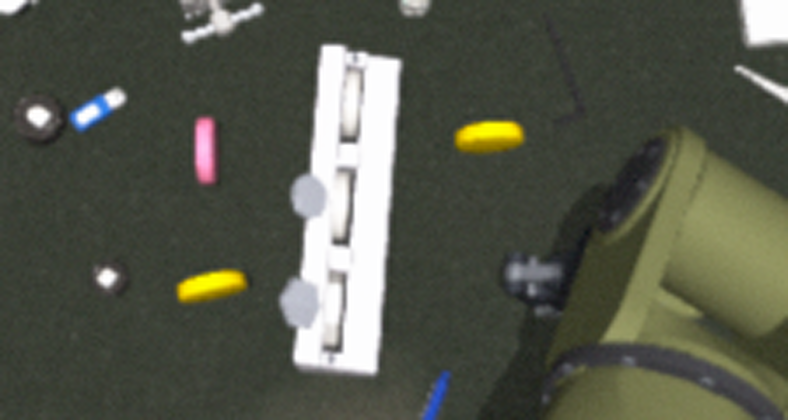

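```bash
python3 - <<'E'
from h import *
a=load('t0.png')[0];b=load('t29.png')[0]
for u,v in((251,210),(431,183)):
    o=[cv2.resize(x[v-16:v+17,u-16:u+17,::-1],None,fx=8,fy=8,interpolation=cv2.INTER_CUBIC) for x in(a,b)];cv2.imwrite('pics/n%d.png'%u,np.hstack(o))
cv2.imwrite('pics/nn.png',np.vstack([cv2.imread('pics/n251.png'),cv2.imread('pics/n431.png')]))
# bright label + depth blob centres, before/after
for f in('t0.png','t29.png','s0.png','s29.png'):
    p,d,c=load(f);P=cloud(c,d)
    for n,ctr in(('rn',(510,233)),('hn',(594,-293))):
        m=(np.hypot(P[...,0]-ctr[0],P[...,1]-ctr[1])<17)&(P[...,2]>8)&(P[...,2]<25)&(p.max(2)<100)
        print(f,n,m.sum(),P[m].mean(0).round(1) if m.sum() else '')
E
```

```text
t0.png rn 47 [512.3 231.8  14.3]
t0.png hn 49 [ 594.  -289.1   16.6]
t29.png rn 43 [513.  231.5  14.4]
t29.png hn 0 
s0.png rn 52 [507.5 229.2  14.4]
s0.png hn 82 [ 588.5 -293.4   16.6]
s29.png rn 53 [507.3 229.3  14.5]
s29.png hn 83 [ 588.4 -293.4   16.8]
```

View pics/nn.png

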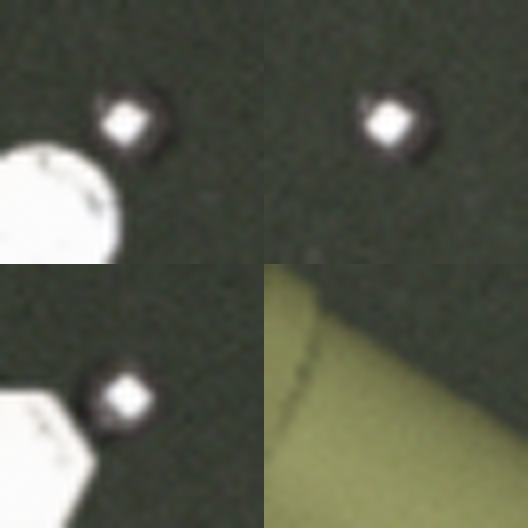

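Neither neighbour has moved. The round block's looks the same before and after in the top view. The hex block's is hidden by the arm there, but the scene camera puts it at the same spot to 0.1 mm. Both blocks are vertical and fully seated, and the robot is clear, so I hand in.

```bash
python3 -c "
from h import *
st();print(close_job())"
```

```text
t28.10 p [ 469.2 -103.   198.7] rack [-141.2   85.9  198.7] x [ 0.015  0.248 -0.969] y [0.063 0.967 0.248] q [-0.41  0.21  1.73  0.24  1.3  -2.  ] F [ 0.4 -0.1  0.5] gap -0.4
the job is handed in; nothing more can be done
None
```

Both blocks are in the rack and the job is handed in at 28.1 s: the round block is in the middle slot under the round tag, the hexagonal block in the near slot under the hex tag. I laid each on the deck, tipped it up with the fingers as a loose cage, then nudged it upright with the shut fingertips.

**Seating:** In the last check the round block's top was at z 87 and the hex block's at z 84.5, which means both are right down. Their front faces stayed within 0.2 mm of vertical over the visible height.

**Not to be disturbed:** The parked block's top is at its expected height, and its patch of the top view did not change. Both black specimens are where they were, within 0.7 mm (round) and 0.2 mm (hex). The arm hid the hex block's specimen in the last top view, so that check is from the scene camera only.

**Disagreements:**
- The top and wrist cameras differed by about 3 mm in world y; I used the wrist view because it agreed with the tool.
- The hex block first lay about 2.5 mm off the slot's middle, so I shifted it across while it was held.
- My light grip on the hex block caught only its edge, so I went back to the loose cage to finish tipping it.

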